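Load a bar specimen and its dead weights into an indentation tester

TASK

Start a static indentation test on the bench tester: raise the lift lever fully so that its pin lifts the loading rod, tip the standing test bar (do not lift it clear) over the front edge of the base so that it lies on its side, and slide it endways between the guide rails under the raised foot, fully home against the back stop. With the lever still up, put every steel load spool that is on the bench onto the spindle, seated flat one on another. Then lower the lever all the way so that the loaded foot rests on the bar, and leave the glass beaker standing.

Things in the scene. Friction and masses are not known exactly. Their poses are not given: they have to be found in the camera images.
- tester: grey bench tester, fixed. Origin: underside of its base plate, at bench level, below the axis of the loading rod; x to its back (away from the robot at yaw 0), y to its left, z up. A head overhangs the plate at x -25 to 85, y -35 to 35, z 100 to 157 mm, on a column at x 49 to 85 mm. A round indicator stands behind the spindle (front at x 60, top at z 238 mm)
- front_edge (a point): middle of the upper front edge of the tester's steel base plate, which is 10 mm thick and 140 mm wide (y): tester frame x -168, y 0, z 10 mm. The edge is the low stop over which the bar is tipped; the plate runs from here back to x = +85 mm
- back_stop (a point): on the plate at the foot of the back stop (a face 20 mm high): tester frame x 45, y 0, z 10 mm. Two guide rails 14 mm high leave a lane 43.5 mm wide in front of it, along the tester's x, from x 4 to 45 mm; a lead-in widens the lane toward the front to about 58 mm at x -16 mm
- loading_rod (a joint): lift of the loading rod, m. 0 = lowest: the underside of its foot (24 mm round, on the tester's z axis) is 40 mm above the bench; 0.010 = foot resting on the bar lying on the plate; about 0.0215 with the lever fully up. It sinks by its own weight when the lever lets it
- lift_lever (a joint): angle of the lift lever, rad: 0 fully down, 0.84 fully up. Stays where left (about 5 N at the knob raises it). Pivot axis: along the tester's x through x -33, y -30, z 130 mm (tester frame); arm 135 mm long, pointing to the tester's left, 0.42 rad below level when down, 0.42 above when up. From about 0.1 rad on its pin lifts the rod
- lever_knob (a point): centre of the black ball knob, 20 mm in diameter, at the end of the lift lever, clear all round. It can be pinched from above by fingers closing along the tester's x and led round its arc
- spindle_seat (a point): centre of the top face of the weight plate (40 mm in diameter, 6 mm thick) on top of the loading rod, where the lowest spool sits; 166 mm above the bench with the rod at 0, rising with it. From it the spindle, 10 mm in diameter with a tapered tip, stands up 60 mm: room for three spools
- test_bar: dark asphalt test bar, 40 x 40 x 160 mm, 0.56 kg, standing on end on the bench a few mm in front of the front edge of the tester's base plate. Origin: centre of the end it stands on; z runs along its length
- bar_mid (a point): centre of the test bar, 80 mm from each end. With the bar lying fully home in the tester it is at x = -35, y = 0, z = 30 mm in the tester's frame; the front end of the bar then is at x = -115 mm, clear of the head
- spool_1: steel load spool: a round weight with two flanges, 52 mm in diameter, 20 mm high, 14 mm bore right through, about 0.24 kg, standing on a flange. Origin: centre of the spool, halfway up its bore (10 mm above what it stands on), z along the bore; either flange may be up. May be absent
- spool_2: another load spool, the same as spool_1. May be absent
- spool_3: another load spool, the same as spool_1. May be absent
- beaker: small empty glass beaker, 53 mm in diameter, 66 mm high, a bystander. Origin: centre of its base
There are look-alikes about, which are no part of the job. What is shaped like the test_bar but blue or orange is not meant. What is shaped like the spool_1 but green is not meant.

How it is judged:
By the outcome, as a careful person would: the job done as asked, in the order asked, and still so for the second after the job is handed in, with the robot touching nothing.
Of spool_1, spool_2, spool_3 only 2 to 3 are there at a start; the rules pass over those that are not, and their reading is None.
At some moment in a run one of spool_1, spool_2, spool_3 may be knocked a few centimetres aside while the robot is not near it.
Once in a run the grip may slacken for a moment while it holds something.
It also fails if it takes over 208 s, if anything falls off the work surface, if the arm or the gripper's body presses on something with over 40 N, if the wrist force passes 120 N, or if a joint passes its speed limit or range.

ROBOT

A 7-joint arm with a two-finger parallel gripper is mounted at the origin on a cart in front of the work surface, level with it; the furniture and walls round the work are solid. World frame = base frame: x ahead of the robot, y to its left, z up, the work surface at z = 0. Lengths are in mm, angles in rad, forces in N, time in s.
With the tool pointing down it reaches from about 400 to 900 mm from the base axis. Payload 5.6 kg.
Tool frame: the origin (TCP) lies at the very end of the fingers, on their centre line; the grasp point (between the pads) lies 19 mm behind it; z points along the fingers, y is the line along which they close (so a half turn about z gives the same grasp; the last joint's range is limited). The gripper opens to 92 mm and grips with 3 to 60 N. Pads are 20 mm wide; open, the fingers measure 128 mm over their backs; the gripper's body (75 mm by 189 mm) begins 69 mm behind the grasp point.
Start: joints at [-1.345, 0.468, -0.012, 1.603, 0.006, 1.071, -0.056], TCP at [172.666, 626.655, 186.992] pointing down, gripper open.
Joint ranges: [-2.53, 2.53], [-0.31, 2.02], [-1.57, 1.55], [0.28, 2.44], [-1.29, 4.43], [0.15, 1.84], [-2.92, 2.92]. Speed limits (rad/s): [2.57, 2.57, 3.14, 3.14, 3.14, 3.14, 3.14].

INTERFACE

Orientations are given as [roll, pitch, yaw] about the fixed x, y, z axes, in that order (R = Rz(yaw) Ry(pitch) Rx(roll)).
In Python, from station import observe, eyes, robot gives the robot as it stands. The module is installed in compiled form; this text tells all that it offers.
- The arm moves only by the tool send_rows, never from a script. Its argument "moves" is a list of rows, each a list of 7 numbers: the shift along the tool's x, y, z as a fraction of full scale, then the turn, a rotation vector about the tool's x, y, z as a fraction of full scale, then the opening, from 0 (shut) to 1 (fully open). In form: [[tx, ty, tz, wx, wy, wz, grip], ...]. A call has 1 to 20 rows; each row is the pose to reach, as a shift and turn from the pose commanded when the call began, along the tool's axes at that moment; what a row does not reach only later rows make up. Full scale, the value 1, is 0.25 m for a shift and 120 degrees for a turn. A row lasts 1/10 s, in which the tool goes at most 50 mm and 8.59 degrees, less where a joint would pass 70% of its speed; a pose out of reach is approached as far as the arm can. A call with a number of a shift or a turn outside -1 to 1 is refused whole. A call with a gripper value outside its range is refused whole. The fingers move at their own pace and stop on an object; "squeeze" is the grip in N (left out, the last holds). Time passes only in rows, so rows that repeat a pose let the fingers close. It gives the time, the measured TCP pose, the force, the opening and the grip force at its end, in the units of the state.
- observe(): the state, without advancing time (a new reading comes with each control period).
- eyes.capture(name): name is "scene" or "top"; returns the picture (420x560x3 uint8, red, green, blue); there is no depth.
- eyes.get_calibration(name): a dict with "intrinsics" (3x3 intrinsics, pixels), "R" (3x3) and "t" (3): a world point X has camera coordinates R X + t. Camera axes: x right, y down, z forward; pixel columns grow to the right and rows downward; lengths in mm; the calibration is good to about 2 mm. A picture is of the moment at which its call begins. get_calibration takes no time and is no camera call.
- robot.hand_in(): hands the job in; it is judged then, once.
The state is a dict: "time": time; "joint_pos": joint angles; "dq": joint speeds; "effort": joint torques, N m; "tool_pos": TCP position; "orientation": TCP orientation; "ft_force": force on the tool from outside, world axes, zero at the start; "moment": the same for the moment, N m; "finger_gap": finger opening in mm; "gripper_force": force on a finger pad.
Only numpy, scipy, OpenCV 4.12 (cv2) and the standard library are available. Lean on these libraries where they do the work, as an engineer would, in place of code of your own. Each camera call takes 0.05 s, during which the arm holds its last target. There are 200 camera calls.

## Working session

There is one attempt and no reset: what is moved stays moved. The work goes in short steps, Python scripts to look and compute and a tool call to move; the robot and the scene stay as the last step left them, time stands still between calls to the robot, and variables do not carry over. Pictures are saved under pics/ and viewed, at most 14 in all, crops included, and the job is handed in when it is done.

Besides the shell and the picture viewer there is one more tool, called after "Request:" by a JSON object that holds its "name" and its "arguments". send_rows: Moves the arm, as the interface text tells. Its arguments: {"type":"object","properties":{"moves":{"type":"array"},"squeeze":{"type":"number"}},"required":["moves"]}

```bash
mkdir -p pics
python3 - <<'E'
from station import observe, eyes, robot
import cv2,numpy as np
print(observe())
for n in("scene","top"):
    cv2.imwrite(f"pics/{n}0.png",eyes.capture(n)[:,:,::-1]); print(n,eyes.get_calibration(n))
E
```

```text
{'time': 0.0, 'joint_pos': array([-1.34500585,  0.46835922, -0.01157625,  1.60361485,  0.00603804,
        1.071411  , -0.05626203]), 'dq': array([ 0.00095028,  0.00190683, -0.00158244,  0.00073472, -0.00061148,
       -0.00116912,  0.00010531]), 'effort': array([-2.75850862e-04, -5.20578039e+01, -1.28568066e-02, -2.43750912e+01,
       -5.67105075e-02,  1.70422776e-02,  1.51677605e-04]), 'tool_pos': array([172.54897667, 626.02459649, 186.05568385]), 'orientation': array([-3.13984141e+00,  1.68614779e-04,  2.87277080e+00]), 'ft_force': array([-0.20411222,  0.04997214, -0.38988242]), 'moment': array([-0.00891439, -0.02463769,  0.01602479]), 'gripper_force': 0.0, 'finger_gap': 92.07791953189101}
scene {'intrinsics': array([[474.19626241,   0.        , 284.17476661],
       [  0.        , 474.19626241, 202.32212152],
       [  0.        ,   0.        ,   1.        ]]), 'R': array([[ 0.50117249, -0.86526904,  0.01164572],
       [-0.58465702, -0.34849951, -0.73261468],
       [ 0.63796733,  0.36035756, -0.68054398]]), 't': array([-331.95468857,  378.47882087,  953.2188002 ])}
top {'intrinsics': array([[460.0656201 ,   0.        , 285.00510933],
       [  0.        , 460.0656201 , 211.64633875],
       [  0.        ,   0.        ,   1.        ]]), 'R': array([[ 0.40958943, -0.91224124,  0.0072404 ],
       [-0.87146271, -0.39360273, -0.2926254 ],
       [ 0.2697948 ,  0.11354653, -0.95619974]]), 't': array([-276.43088333,  490.19628319, 1178.89042762])}
```

View pics/scene0.png

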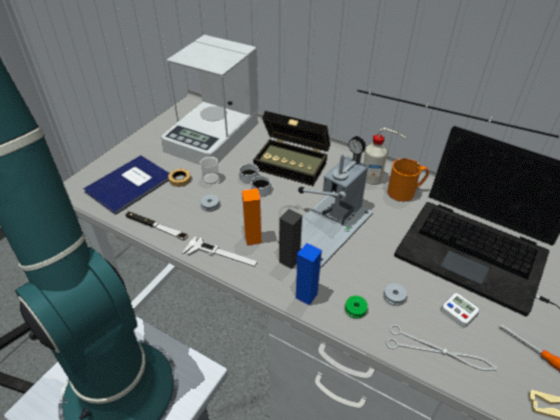

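View pics/top0.png

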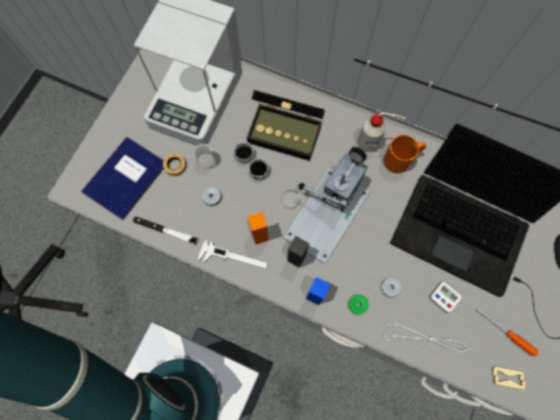

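```bash
cat > h.py <<'E'
from station import observe, eyes, robot
import cv2,numpy as np
from scipy.spatial.transform import Rotation as Ro
C={n:eyes.get_calibration(n) for n in("scene","top")}
def proj(n,X):
    c=C[n]; p=c["intrinsics"]@(c["R"]@np.asarray(X,float)+c["t"]); return p[:2]/p[2]
def ray(n,px):
    c=C[n]; d=c["R"].T@np.linalg.solve(c["intrinsics"],[px[0],px[1],1.]); return -c["R"].T@c["t"],d/np.linalg.norm(d)
def onz(n,px,z):
    o,d=ray(n,px); return o+d*(z-o[2])/d[2]
def two(ps,pt):
    A=[];b=[]
    for n,p in(("scene",ps),("top",pt)):
        o,d=ray(n,p);P=np.eye(3)-np.outer(d,d);A.append(P);b.append(P@o)
    return np.linalg.lstsq(np.vstack(A),np.hstack(b),rcond=None)[0]
def crop(n,x,y,w,h,k,out,im=None):
    im=eyes.capture(n) if im is None else im
    cv2.imwrite(out,cv2.resize(im[y:y+h,x:x+w,::-1],None,fx=k,fy=k,interpolation=cv2.INTER_CUBIC))
E
python3 - <<'E'
from h import *
a=cv2.imread("pics/top0.png")[:,:,::-1]; b=cv2.imread("pics/scene0.png")[:,:,::-1]
crop("top",190,120,200,150,4,"pics/t1.png",a); crop("scene",190,120,200,200*3//4+40,3,"pics/s1.png",b)
np.set_printoptions(precision=1,suppress=True)
for p in((211,196),(391,287)): print(onz("top",p,20))
print(onz("top",(205,156),30))
E
```

```text
[531.2 168.8  20. ]
[ 499.1 -394.4   20. ]
[632.  237.9  30. ]
```

View pics/t1.png

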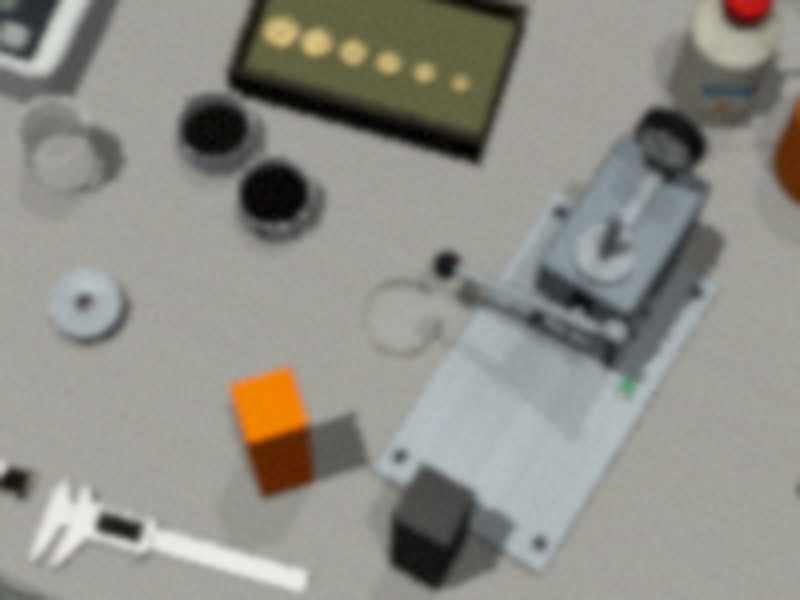

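View pics/s1.png

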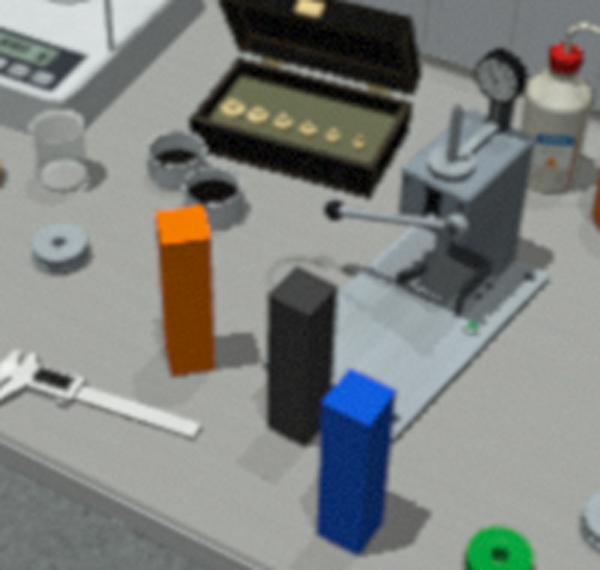

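Run:
```python
from h import *
np.set_printoptions(precision=1,suppress=True)
T=lambda x,y:(190+x/4,120+y/4)
S=lambda x,y:(190+x/3,120+y/3)
for n,p in dict(FL=(375,470),FR=(540,572),BR=(715,287),BL=(560,190)).items(): print(n,onz("top",T(*p),10))
print("knob",two(S(335,210),T(445,265)))
print("ring",two(S(300,268),T(400,320)))
print("spindle tip",two(S(457,108),T(612,230)), "plate", onz("top",T(605,250),166),onz("scene",S(452,165),166))
for n,p in dict(a=(425,467),b=(475,492),c=(460,530),d=(395,510)).items(): print("bar",n,onz("top",T(*p),160))
for n,p in dict(a=(305,270),b=(335,288),c=(300,312),d=(270,290)).items(): print("bars",n,onz("scene",S(*p),160))
for n,p in dict(a=(290,368),b=(310,430),c=(250,440),d=(233,385)).items(): print("or",n,onz("top",T(*p),160))
for p in((352,372),(395,392),(360,420),(320,400)): print("blue scene",onz("scene",S(*p),160))
for p in((318,280),(330,287)): print("blue top",onz("top",p,160))
```

```text
FL [507.6 -71.2  10. ]
FR [ 488.3 -205.5   10. ]
BR [ 734.3 -240.6   10. ]
BL [ 758.1 -108.5   10. ]
knob [645.8 -62.6  76.8]
ring [614.1 -44.5  21. ]
spindle tip [ 656.5 -163.2  224.8] plate [ 665.5 -161.2  166. ] [ 656.6 -166.2  166. ]
bar a [ 488.2 -113.2  160. ]
bar b [ 486.4 -147.9  160. ]
bar c [ 460.6 -149.   160. ]
bar d [ 455.6 -107.3  160. ]
bars a [ 487.3 -119.5  160. ]
bars b [ 481.7 -149.3  160. ]
bars c [ 445.3 -138.9  160. ]
bars d [ 454.1 -107.3  160. ]
or a [512.   -9.5 160. ]
or b [480.4 -38.  160. ]
or c [459.2  -6.6 160. ]
or d [487.1  18.5 160. ]
blue scene [ 411.5 -201.5  160. ]
blue scene [ 410.2 -237.1  160. ]
blue scene [ 374.3 -227.7  160. ]
blue scene [ 376.2 -194.5  160. ]
blue top [ 411.3 -204.6  160. ]
blue top [ 407.7 -237.6  160. ]
```

```bash
cat >> h.py <<'E'
np.set_printoptions(precision=3,suppress=True)
# tester frame estimate
TO=np.array([662.5,-162.,0]); TY=-0.143
TR=Ro.from_euler("z",TY)
def tw(x,y,z): return TO+TR.apply([x,y,z])
def down(yaw=TY+np.pi/2,pitch=0): # pitch: tilt about world-horizontal tool y
    return Ro.from_euler("z",yaw)*Ro.from_euler("y",pitch)*Ro.from_euler("x",np.pi)
def go(*poses):
    "fractions (one call) from the pose now to each (xyz, Rotation)"
    s=observe(); p=s["tool_pos"]; R=Ro.from_euler("xyz",s["orientation"])
    print("t",round(s["time"],1),"tcp",p,"rpy",s["orientation"],"F",s["ft_force"],"gap",s["finger_gap"])
    for X,Q in poses:
        d=R.inv().apply(np.asarray(X)-p)/250; w=(R.inv()*Q).as_rotvec()/np.radians(120)
        print("->",np.asarray(X),"row",np.r_[d,w].round(3), "rows>=",round(max(np.linalg.norm(d)*5,np.linalg.norm(w)*120/8.59),1))
E
python3 - <<'E'
from h import *
k=tw(-33,93.3,75); print(k)
go(((300,420,250),down()),((460,200,250),down()),(k+[0,0,100],down()))
E
```

```text
[643.133 -64.949  75.   ]
t 0.1 tcp [172.555 626.089 186.149] rpy [-3.14   0.     2.873] F [-0.448 -1.279  0.481] gap 91.892891684812
-> [300 420 250] row [-0.71  -0.66  -0.254 -0.001  0.001  0.69 ] rows>= 9.6
-> [460 200 250] row [-1.561 -1.338 -0.253 -0.001  0.001  0.69 ] rows>= 10.4
-> [643.133 -64.949 175.   ] row [-2.549 -2.165  0.048 -0.001  0.001  0.69 ] rows>= 16.7
```

Request:
{"name": "send_rows", "arguments": {"moves": [[-0.1,-0.1,-0.25,0,0,0.1,1],[-0.71,-0.66,-0.254,0,0,0.69,1],[-0.71,-0.66,-0.254,0,0,0.69,1],[-0.71,-0.66,-0.254,0,0,0.69,1],[-0.71,-0.66,-0.254,0,0,0.69,1],[-0.71,-0.66,-0.254,0,0,0.69,1],[-0.71,-0.66,-0.254,0,0,0.69,1],[-0.71,-0.66,-0.254,0,0,0.69,1],[-0.71,-0.66,-0.254,0,0,0.69,1],[-0.71,-0.66,-0.254,0,0,0.69,1],[-0.71,-0.66,-0.254,0,0,0.69,1],[-0.71,-0.66,-0.254,0,0,0.69,1],[-0.71,-0.66,-0.254,0,0,0.69,1]]}}

```text
time: 1.4
tool_pos: [299.9, 420.4, 250.4]
orientation: [-3.141, 0.0, 1.429]
ft_force: [0.7, -0.4, 0.3]
finger_gap: 91.8
gripper_force: 0.0
```

Run:
```python
from h import *
k=tw(-33,93.3,75)
go(((460,200,250),down()),((490,180,250),down()))
```

```text
t 1.4 tcp [299.85  420.384 250.362] rpy [-3.141  0.     1.429] F [ 0.655 -0.355  0.266] gap 91.78373610714218
-> [460 200 250] row [-0.782  0.759  0.002 -0.     0.     0.001] rows>= 5.4
-> [490 180 250] row [-0.845  0.889  0.002 -0.     0.     0.001] rows>= 6.1
```

Request:
{"name": "send_rows", "arguments": {"moves": [[-0.845,0.889,0,0,0,0,0.6],[-0.845,0.889,0,0,0,0,0.6],[-0.845,0.889,0,0,0,0,0.6],[-0.845,0.889,0,0,0,0,0.6],[-0.845,0.889,0,0,0,0,0.6],[-0.845,0.889,0,0,0,0,0.6],[-0.845,0.889,0,0,0,0,0.6]]}}

```text
time: 2.1
tool_pos: [493.2, 173.4, 251.0]
orientation: [3.139, 0.002, 1.419]
ft_force: [-0.3, 0.0, -0.6]
finger_gap: 54.8
gripper_force: 0.0
```

Request:
{"name": "send_rows", "arguments": {"moves": [[-0.882,0.746,0,0,0,0,0.6],[-0.882,0.746,0,0,0,0,0.6],[-0.882,0.746,0,0,0,0,0.6],[-0.882,0.746,0,0,0,0,0.6],[-0.882,0.746,0,0,0,0,0.6],[-0.882,0.746,0,0,0,0,0.6],[-0.882,0.746,0.3,0,0,0,0.6],[-0.882,0.746,0.4,0,0,0,0.6],[-0.882,0.746,0.4,0,0,0,0.6]]}}

```text
time: 3.0
tool_pos: [637.8, -63.8, 143.6]
orientation: [-3.128, 0.001, 1.429]
ft_force: [-0.7, 0.5, 0.1]
finger_gap: 55.4
gripper_force: 0.0
```

Run:
```python
from h import *
k=tw(-33,93.3,75)
go((k+[0,0,-19],down()))
a=eyes.capture("top");b=eyes.capture("scene")
A=cv2.resize(a[140:270,240:380][:,:,::-1],None,fx=4,fy=4);B=cv2.resize(b[130:290,240:400][:,:,::-1],None,fx=3.25,fy=3.25)
cv2.imwrite("pics/2.png",cv2.resize(np.hstack([A,B[:520]]),(800,380)))
```

```text
t 3.0 tcp [637.826 -63.76  143.557] rpy [-3.128  0.001  1.429] F [-0.689  0.492  0.071] gap 55.41118801052653
-> [643.133 -64.949  56.   ] row [-0.001  0.026  0.35  -0.006  0.001  0.   ] rows>= 1.8
```

View pics/2.png

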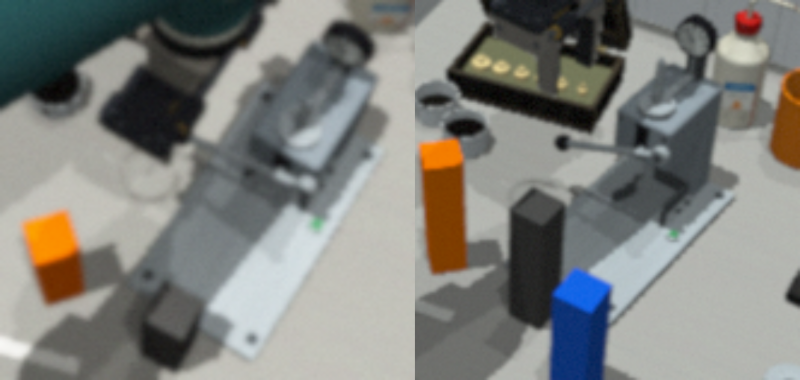

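Request:
{"name": "send_rows", "arguments": {"moves": [[0,0.02,0.15,0,0,0,0.6],[0,0.02,0.25,0,0,0,0.6],[0,0.02,0.35,0,0,0,0.6],[0,0.02,0.35,0,0,0,0.6],[0,0.02,0.35,0,0,0,0.0],[0,0.02,0.35,0,0,0,0.0],[0,0.02,0.35,0,0,0,0.0],[0,0.02,0.35,0,0,0,0.0],[0,0.02,0.35,0,0,0,0.0],[0,0.02,0.35,0,0,0,0.0]], "squeeze": 15}}

```text
time: 4.1
tool_pos: [648.0, -65.9, 63.3]
orientation: [3.141, -0.0, 1.428]
ft_force: [1.3, -0.1, -0.7]
finger_gap: 9.4
gripper_force: 0.0
```

Run:
```python
from h import *
go()
s=observe();p=s["tool_pos"]
for i in range(1,11):
    th=-.42+.086*i; print(np.round([135*(np.cos(th)-np.cos(.42)),135*(np.sin(th)+np.sin(.42))],1)/250,end=' ')
```

```text
t 4.1 tcp [647.962 -65.909  63.265] rpy [ 3.141 -0.     1.428] F [ 1.279 -0.111 -0.71 ] gap 9.40791963969106
[0.017 0.043] [0.03  0.088] [0.04  0.133] [0.045 0.179] [0.047 0.226] [0.044 0.272] [0.038 0.318] [0.028 0.363] [0.014 0.407] [-0.004  0.45 ]
```

Request:
{"name": "send_rows", "arguments": {"moves": [[0,0,0,0,0,0,0],[0,0,0,0,0,0,0]]}}

```text
time: 4.3
tool_pos: [647.8, -66.0, 62.9]
orientation: [-3.141, 0.0, 1.428]
ft_force: [0.1, 0.1, -0.1]
finger_gap: 0.1
gripper_force: 0.0
```

Run:
```python
from h import *
go()
a=eyes.capture("top");b=eyes.capture("scene")
A=cv2.resize(a[150:250,250:350][:,:,::-1],(400,400));B=cv2.resize(b[140:240,250:350][:,:,::-1],(400,400))
cv2.imwrite("pics/3.png",np.hstack([A,B]))
```

```text
t 4.3 tcp [647.784 -65.992  62.904] rpy [-3.141  0.     1.428] F [ 0.091  0.122 -0.103] gap 0.14687045853225922
```

View pics/3.png

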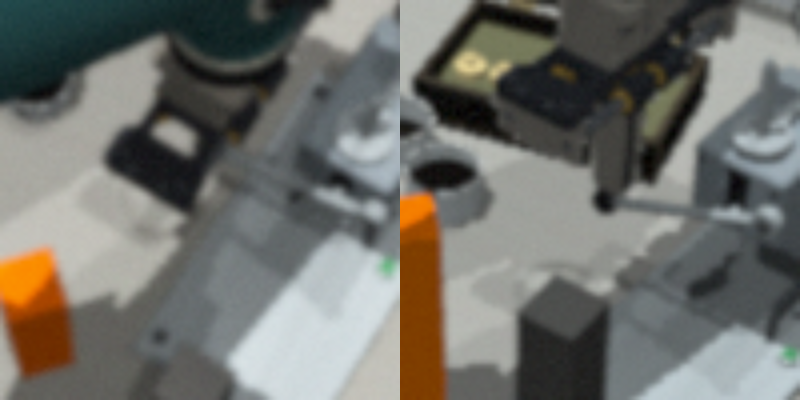

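Run:
```python
from h import *
print(proj("scene",(647.8,-66,62.9)),onz("scene",(301.5,190),75),onz("top",(301.2,186.2),75))
import cv2
a=cv2.imread("pics/top0.png")[170:205,285:320]; b=cv2.imread("pics/scene0.png")[175:205,285:320]
for n,im,o in(("top",a,(285,170)),("scene",b,(285,175))):
    m=im.max(2); ys,xs=np.where(m<70); print(n,len(xs),xs.mean()+o[0],ys.mean()+o[1],onz(n,(xs.mean()+o[0],ys.mean()+o[1]),75))
```

```text
[302.613 193.807] [647.811 -62.017  75.   ] [646.005 -61.556  75.   ]
top 20 300.9 185.85 [646.608 -60.386  75.   ]
scene 246 302.9634146341463 179.2520325203252 [689.863 -43.801  75.   ]
```

Run:
```python
from h import *
a=eyes.capture("top");b=eyes.capture("scene")
for n,im in(("top",a),("scene",b)):
    for X,c in(((647.8,-66,62.9),(255,0,0)),((647,-62,76),(0,255,0))):
        u,v=np.round(proj(n,X)).astype(int); im[v,u]=c
A=cv2.resize(a[160:210,270:320][:,:,::-1],(400,400),interpolation=cv2.INTER_NEAREST);B=cv2.resize(b[160:210,280:330][:,:,::-1],(400,400),interpolation=cv2.INTER_NEAREST)
cv2.imwrite("pics/4.png",np.hstack([A,B]))
```

```text
(no output)
```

View pics/4.png

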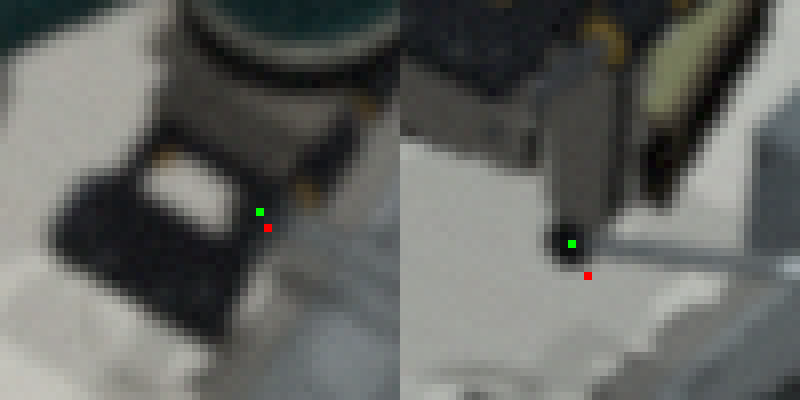

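Request:
{"name": "send_rows", "arguments": {"moves": [[0,0,0,0,0,0,0.6],[0,0,0,0,0,0,0.6],[0,0,0,0,0,0,0.6],[0,0,0,0,0,0,0.6],[0,0,0,0,0,0,0.6],[0,0,0,0,0,0,0.6],[0,0,0,0,0,0,0.6],[0.008,0,0.03,0,0,0,0.6],[0.016,0,0.07,0,0,0,0.6],[0.016,0,0.07,0,0,0,0.6],[0.016,0,0.07,0,0,0,0],[0.016,0,0.07,0,0,0,0],[0.016,0,0.07,0,0,0,0],[0.016,0,0.07,0,0,0,0],[0.016,0,0.07,0,0,0,0],[0.016,0,0.07,0,0,0,0],[0.016,0,0.07,0,0,0,0],[0.016,0,0.07,0,0,0,0],[0.016,0,0.07,0,0,0,0]], "squeeze": 20}}

```text
time: 6.4
tool_pos: [643.8, -61.8, 44.5]
orientation: [-3.132, -0.0, 1.427]
ft_force: [-9.9, 0.9, 3.4]
finger_gap: 18.4
gripper_force: 20.0
```

Request:
{"name": "send_rows", "arguments": {"moves": [[0,-0.016,0,0,0,0,0],[0.017,-0.016,-0.043,0,0,0,0],[0.03,-0.016,-0.088,0,0,0,0],[0.04,-0.016,-0.133,0,0,0,0],[0.045,-0.016,-0.179,0,0,0,0],[0.047,-0.016,-0.226,0,0,0,0],[0.044,-0.016,-0.272,0,0,0,0],[0.038,-0.016,-0.318,0,0,0,0],[0.028,-0.016,-0.363,0,0,0,0],[0.014,-0.016,-0.407,0,0,0,0],[-0.004,-0.016,-0.45,0,0,0,0],[-0.004,-0.016,-0.45,0,0,0,0],[-0.008,-0.016,-0.46,0,0,0,0],[-0.008,-0.016,-0.46,0,0,0,0]]}}

```text
time: 7.8
tool_pos: [643.8, -62.7, 161.5]
orientation: [-3.141, -0.002, 1.428]
ft_force: [-6.0, 0.1, -1.2]
finger_gap: 15.3
gripper_force: 18.0
```

Run:
```python
from h import *
go()
a=eyes.capture("top");b=eyes.capture("scene")
A=cv2.resize(a[140:240,260:360][:,:,::-1],(400,400));B=cv2.resize(b[120:220,270:370][:,:,::-1],(400,400))
cv2.imwrite("pics/5.png",np.hstack([A,B]))
```

```text
t 7.8 tcp [643.801 -62.686 161.461] rpy [-3.141 -0.002  1.428] F [-6.026  0.111 -1.236] gap 15.338760945838281
```

View pics/5.png

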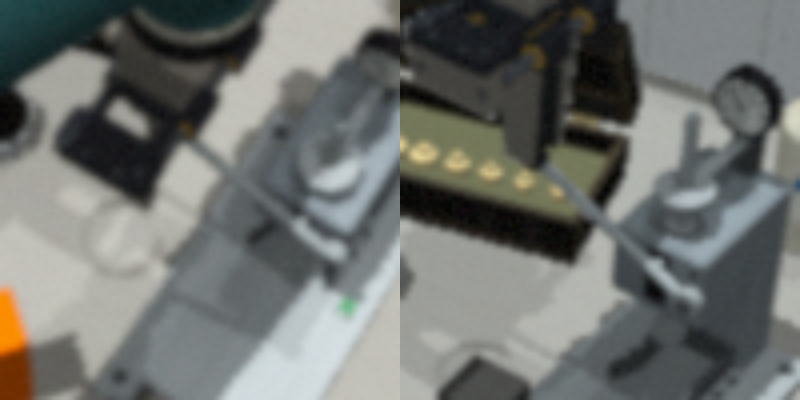

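Run:
```python
from h import *
for th in(-.42,.3,.36,.42):
    X=tw(-33,-30+135*np.cos(th),130+135*np.sin(th)); print(th,X,"scene crop",(proj("scene",X)-[270,120])*4+[400,0],"top crop",(proj("top",X)-[260,140])*4)
X=tw(-33,-30,130);print((proj("scene",X)-[270,120])*4+[400,0],(proj("top",X)-[260,140])*4)
X=tw(0,0,166+21.5);print((proj("scene",X)-[270,120])*4+[400,0])
X=tw(0,0,166);print((proj("scene",X)-[270,120])*4+[400,0])
```

```text
-0.42 [643.129 -64.982  74.952] scene crop [526.538 285.446] top crop [167.67  190.303]
0.3 [643.941 -59.337 169.895] scene crop [524.858 171.93 ] top crop [166.389 135.227]
0.36 [643.567 -61.934 177.557] scene crop [528.555 164.131] top crop [170.381 132.834]
0.42 [643.129 -64.982 185.048] scene crop [532.85  156.737] top crop [175.023 130.869]
[686.369 301.809] [331.659 256.89 ]
[683.743 186.196]
[680.591 212.738]
```

Request:
{"name": "send_rows", "arguments": {"moves": [[0,0,0,0,0,0,0],[0,0,0,0,0,0,0],[-0.005,0,-0.015,0,0,0,0],[-0.01,0,-0.03,0,0,0,0],[-0.01,0,-0.03,0,0,0,0]], "squeeze": 40}}

```text
time: 8.4
tool_pos: [646.7, -65.9, 170.6]
orientation: [3.135, -0.001, 1.428]
ft_force: [-0.1, -0.4, 0.9]
finger_gap: 0.3
gripper_force: 0.0
```

Request:
{"name": "send_rows", "arguments": {"moves": [[0,0,0,0,0,0,0.6],[0,0,0,0,0,0,0.6],[0,0,0,0,0,0,0.6],[0,0,0,0,0,0,0.6],[0,0,0,0,0,0,0.6],[0,0,0,0,0,0,0.6],[0,0,0,0,0,0,0.6],[0.008,-0.012,0.05,0,0,0,0.6],[0.008,-0.012,0.11,0,0,0,0.6],[0.008,-0.012,0.11,0,0,0,0.6],[0.008,-0.012,0.11,0,0,0,0],[0.008,-0.012,0.11,0,0,0,0],[0.008,-0.012,0.11,0,0,0,0],[0.008,-0.012,0.11,0,0,0,0],[0.008,-0.012,0.11,0,0,0,0],[0.008,-0.012,0.11,0,0,0,0],[0.008,-0.012,0.11,0,0,0,0],[0.008,-0.012,0.11,0,0,0,0]], "squeeze": 20}}

```text
time: 10.2
tool_pos: [643.1, -63.8, 141.1]
orientation: [3.137, 0.0, 1.428]
ft_force: [5.0, -0.6, -1.8]
finger_gap: 18.2
gripper_force: 20.0
```

Request:
{"name": "send_rows", "arguments": {"moves": [[0,0,0,0,0,0,0],[0,0,-0.02,0,0,0,0],[-0.005,0,-0.035,0,0,0,0],[-0.01,0,-0.05,0,0,0,0],[-0.01,0,-0.05,0,0,0,0]]}}

```text
time: 10.7
tool_pos: [642.3, -66.1, 149.7]
orientation: [3.139, 0.002, 1.428]
ft_force: [13.1, -0.9, -22.5]
finger_gap: 18.6
gripper_force: 20.0
```

Run:
```python
from h import *
go();print(observe()["gripper_force"])
```

```text
t 10.7 tcp [642.272 -66.062 149.697] rpy [3.139 0.002 1.428] F [ 13.107  -0.939 -22.511] gap 18.603950066978836
19.996218234300613
```

Request:
{"name": "send_rows", "arguments": {"moves": [[0,0,0,0,0,0,0.6],[0,0,0,0,0,0,0.6],[0,0,0,0,0,0,0.6],[0,0,0,0,0,0,0.6],[0,0,0,0,0,0,0.6],[0,0,-0.1,0,0,0,0.6],[0,0,-0.25,0,0,0,0.6],[0,0,-0.4,0,0,0,0.6],[0,0,-0.4,0,0,0,0.6]]}}

```text
time: 11.6
tool_pos: [643.8, -66.9, 259.0]
orientation: [3.132, -0.001, 1.427]
ft_force: [0.4, 0.3, -0.6]
finger_gap: 55.1
gripper_force: 0.0
```

Run:
```python
from h import *
print([onz("top",p,25) for p in((245,152),(259,169))])
a=eyes.capture("scene"); crop("scene",270,120,100,100,4,"pics/lev.png",a)
go(((545,45,200),down()),((545,45,60),down()))
# bar top face: dark, both views (first pictures)
for n,z in(("top",160),):
    im=cv2.imread(f"pics/{n}0.png").astype(int)
    print(n,im[240:246,296:302].reshape(-1,3).mean(0),im[256:260,296:300].reshape(-1,3).mean(0))
```

```text
[array([693.74 , 138.088,  25.   ]), array([661.873,  77.526,  25.   ])]
t 11.7 tcp [642.282 -66.374 256.102] rpy [ 3.136 -0.001  1.428] F [-0.259 -0.266 -0.122] gap 55.066793715306595
-> [545  45 200] row [ 0.385 -0.45   0.222  0.003 -0.001 -0.   ] rows>= 3.2
-> [545  45  60] row [ 0.384 -0.453  0.782  0.003 -0.001 -0.   ] rows>= 4.9
top [70.889 72.694 73.667] [21.688 22.688 23.625]
```

View pics/lev.png

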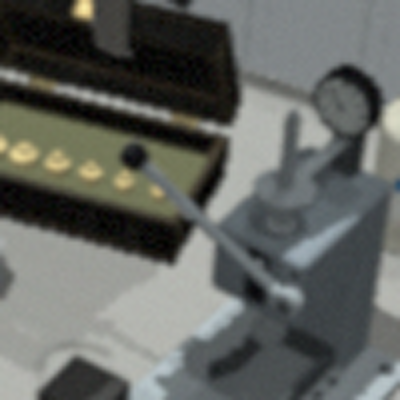

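Request:
{"name": "send_rows", "arguments": {"moves": [[0.385,-0.45,0.2,0,0,0,0],[0.385,-0.45,0.2,0,0,0,0],[0.385,-0.45,0.2,0,0,0,0],[0.385,-0.45,0.2,0,0,0,0],[0.385,-0.45,0.4,0,0,0,0],[0.385,-0.45,0.6,0,0,0,0],[0.385,-0.45,0.8,0,0,0,0],[0.385,-0.45,0.9,0,0,0,0],[0.385,-0.45,0.93,0,0,0,0],[0.385,-0.45,0.93,0,0,0,0],[0.385,-0.45,0.93,0,0,0,0]]}}

```text
time: 12.75
tool_pos: [544.4, 45.1, 21.7]
orientation: [3.14, -0.0, 1.427]
ft_force: [0.5, -0.2, 0.6]
finger_gap: 0.5
gripper_force: 0.0
```

Request:
{"name": "send_rows", "arguments": {"moves": [[0,0,0.02,0,0,0,0],[0,0,0.04,0,0,0,0],[0,0,0.04,0,0,0,0]]}}

```text
time: 13.05
tool_pos: [543.1, 45.6, 10.6]
orientation: [3.141, -0.0, 1.428]
ft_force: [-0.0, 0.2, 0.1]
finger_gap: 0.5
gripper_force: 0.0
```

Request:
{"name": "send_rows", "arguments": {"moves": [[0,0,0.016,0,0,0,0],[0,0,0.028,0,0,0,0],[0,0,0.028,0,0,0,0]]}}

```text
time: 13.35
tool_pos: [542.8, 45.4, 3.1]
orientation: [-3.141, 0.0, 1.428]
ft_force: [-0.6, -0.2, 0.2]
finger_gap: 0.4
gripper_force: 0.0
```

Run:
```python
from h import *
s=observe();p=s["tool_pos"];print(p,s["ft_force"])
a=eyes.capture("top");b=eyes.capture("scene");o=[]
for n,im in(("top",a),("scene",b)):
    u,v=np.round(proj(n,p)).astype(int); im[v,u]=(255,0,0); print(u,v)
    o.append(cv2.resize(im[v-40:v+10,u-25:u+25][:,:,::-1],(400,400),interpolation=cv2.INTER_NEAREST))
cv2.imwrite("pics/6.png",np.hstack(o))
```

```text
[542.848  45.383   3.08 ] [-0.631 -0.228  0.193]
252 211
248 218
```

View pics/6.png

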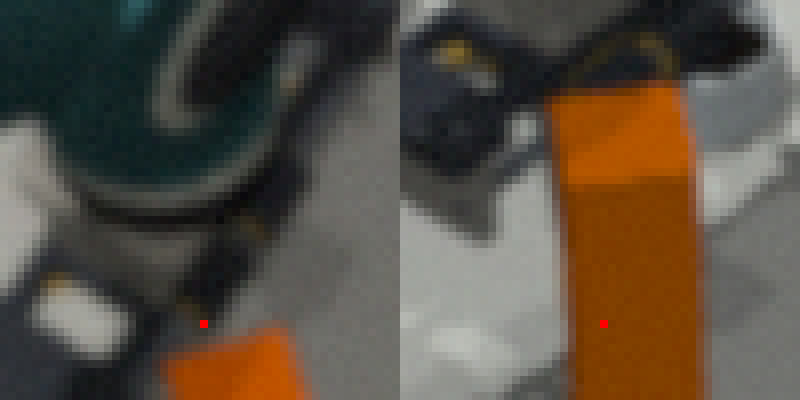

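Request:
{"name": "send_rows", "arguments": {"moves": [[0,0,0.016,0,0,0,0],[0,0,0.032,0,0,0,0],[0,0,0.032,0,0,0,0]]}}

```text
time: 13.75
tool_pos: [542.7, 45.4, -5.1]
orientation: [-3.141, 0.0, 1.428]
ft_force: [-0.5, -0.4, 0.5]
finger_gap: 0.4
gripper_force: 0.0
```

Request:
{"name": "send_rows", "arguments": {"moves": [[0,0,0.01,0,0,0,0],[0,0,0.016,0,0,0,0]]}}

```text
time: 13.95
tool_pos: [543.2, 45.4, -8.7]
orientation: [-3.142, 0.0, 1.428]
ft_force: [-0.1, -0.1, -1.0]
finger_gap: 0.3
gripper_force: 0.0
```

Request:
{"name": "send_rows", "arguments": {"moves": [[0,0,0.01,0,0,0,0],[0,0,0.016,0,0,0,0]]}}

```text
time: 14.15
tool_pos: [543.1, 45.4, -12.7]
orientation: [-3.141, 0.0, 1.428]
ft_force: [0.7, -0.6, 0.6]
finger_gap: 0.8
gripper_force: 0.0
```

Request:
{"name": "send_rows", "arguments": {"moves": [[0,0,0.008,0,0,0,0],[0,0,0.012,0,0,0,0]]}}

```text
time: 14.35
tool_pos: [543.1, 45.4, -15.7]
orientation: [-3.141, 0.0, 1.428]
ft_force: [-0.4, -0.2, -0.6]
finger_gap: 0.8
gripper_force: 0.0
```

Request:
{"name": "send_rows", "arguments": {"moves": [[0,0,0.008,0,0,0,0],[0,0,0.012,0,0,0,0]]}}

```text
time: 14.55
tool_pos: [543.1, 45.4, -18.7]
orientation: [-3.142, 0.0, 1.428]
ft_force: [-0.1, -0.0, -0.1]
finger_gap: 0.4
gripper_force: 0.0
```

Request:
{"name": "send_rows", "arguments": {"moves": [[0,0,0.008,0,0,0,0],[0,0,0.012,0,0,0,0]]}}

```text
time: 14.75
tool_pos: [543.1, 45.4, -21.7]
orientation: [-3.142, 0.0, 1.428]
ft_force: [0.0, 0.4, 0.9]
finger_gap: 0.9
gripper_force: 0.0
```

Request:
{"name": "send_rows", "arguments": {"moves": [[0,0,0.008,0,0,0,0],[0,0,0.012,0,0,0,0]]}}

```text
time: 14.95
tool_pos: [543.1, 45.4, -24.7]
orientation: [-3.141, 0.0, 1.428]
ft_force: [0.4, 0.4, -0.5]
finger_gap: 0.5
gripper_force: 0.0
```

Request:
{"name": "send_rows", "arguments": {"moves": [[0,0,0.008,0,0,0,0],[0,0,0.012,0,0,0,0]]}}

```text
time: 15.15
tool_pos: [543.2, 45.4, -27.2]
orientation: [-3.141, -0.0, 1.428]
ft_force: [-3.3, 0.3, 14.2]
finger_gap: 0.6
gripper_force: 6.9
```

```bash
cat >> h.py <<'E'
def tilt(phi,yaw=TY): return Ro.from_euler("z",yaw)*Ro.from_euler("y",-phi)*Ro.from_euler("x",np.pi)
def gp(g,Q,off=45):
    "TCP pose placing the true grasp point at world g"
    return (np.asarray(g)+Q.apply([0,0,off]),Q)
E
python3 - <<'E'
from h import *
go(gp(tw(-195,5,260),tilt(0)),gp(tw(-195,5,260),tilt(.785)))
E
```

```text
t 15.2 tcp [543.185  45.422 -27.18 ] rpy [-3.141 -0.     1.428] F [-3.289  0.29  14.244] gap 0.5563646379911936
-> [ 470.203 -129.261  215.   ] row [-0.733 -0.19  -0.969 -0.    -0.     0.75 ] rows>= 10.5
-> [ 501.685 -133.794  228.168] row [-0.733 -0.062 -1.022 -0.293  0.293  0.708] rows>= 11.5
```

Request:
{"name": "send_rows", "arguments": {"moves": [[0,0,-0.2,0,0,0,1],[0,0,-0.4,0,0,0,1],[0,0,-0.6,0,0,0.05,1],[0,0,-0.8,0,0,0.1,1],[-0.1,-0.03,-0.97,0,0,0.2,1],[-0.3,-0.08,-0.97,0,0,0.3,1],[-0.733,-0.19,-0.97,0,0,0.75,1],[-0.733,-0.19,-0.97,0,0,0.75,1],[-0.733,-0.19,-0.97,0,0,0.75,1],[-0.733,-0.19,-0.97,0,0,0.75,1],[-0.733,-0.19,-0.97,0,0,0.75,1],[-0.733,-0.19,-0.97,0,0,0.75,1],[-0.733,-0.19,-0.97,0,0,0.75,1],[-0.733,-0.19,-0.97,0,0,0.75,1]]}}

```text
time: 16.55
tool_pos: [469.8, -129.2, 214.9]
orientation: [3.142, 0.0, -0.144]
ft_force: [0.6, 1.0, 0.2]
finger_gap: 91.8
gripper_force: 0.0
```

Run:
```python
from h import *
print(observe()["joint_pos"])
go(gp(tw(-195,5,260),tilt(0)),gp(tw(-195,5,260),tilt(.6)))
```

```text
[-0.705  0.224  1.052  2.008 -0.226  1.033 -1.261]
t 16.6 tcp [ 469.849 -129.181  214.894] rpy [ 3.142  0.    -0.144] F [0.644 0.997 0.16 ] gap 91.75663174581912
-> [ 470.203 -129.261  215.   ] row [ 0.001  0.    -0.     0.     0.    -0.001] rows>= 0.0
-> [ 495.353 -132.882  222.86 ] row [ 0.103 -0.    -0.032  0.     0.287 -0.001] rows>= 4.0
```

Try the tilt here to find whether the 26 mm offset is along the tool.

Request:
{"name": "send_rows", "arguments": {"moves": [[0.1,0,-0.03,0,0.1,0,1],[0.1,0,-0.03,0,0.287,0,1],[0.1,0,-0.03,0,0.287,0,1],[0.1,0,-0.03,0,0.287,0,1],[0.1,0,-0.03,0,0.287,0,1],[0.1,0,-0.03,0,0.287,0,1]]}}

```text
time: 17.15
tool_pos: [493.1, -132.7, 221.9]
orientation: [-3.141, -0.601, -0.141]
ft_force: [-0.6, -0.5, 0.6]
finger_gap: 92.0
gripper_force: 0.0
```

Run:
```python
from h import *
s=observe();p=s["tool_pos"];R=Ro.from_euler("xyz",s["orientation"]);print(s["joint_pos"]);go()
zt=R.apply([0,0,1]);yt=R.apply([0,1,0])
a=eyes.capture("top");b=eyes.capture("scene");o=[]
for n,im in(("top",a),("scene",b)):
    c=np.round(proj(n,p)).astype(int)
    for sgn in(-1,1):
        for X,col in((p-26*zt+sgn*46*yt,(255,0,0)),(p+[0,0,26]+sgn*46*yt,(0,255,0))):
            u,v=np.round(proj(n,X)).astype(int); im[v,u]=col
    o.append(cv2.resize(im[c[1]-45:c[1]+35,c[0]-40:c[0]+40][:,:,::-1],(400,400),interpolation=cv2.INTER_NEAREST))
cv2.imwrite("pics/7.png",np.hstack(o))
```

```text
[-0.66  -0.227  0.822  2.414  0.453  0.306 -1.905]
t 17.1 tcp [ 493.073 -132.671  221.913] rpy [-3.141 -0.601 -0.141] F [-0.562 -0.502  0.554] gap 92.03088304844586
```

View pics/7.png

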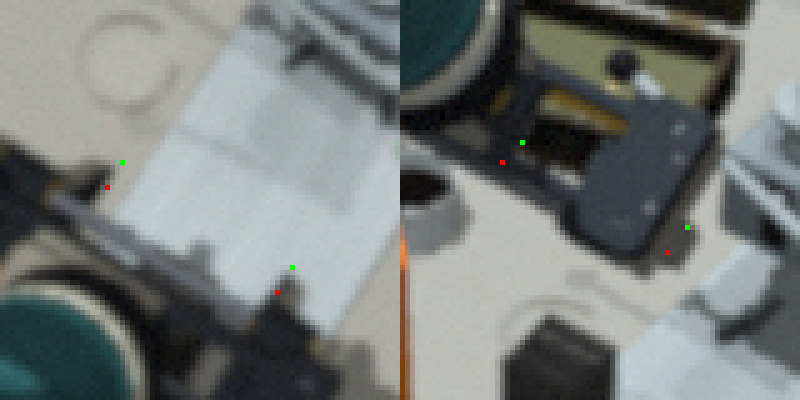

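```bash
cat >> h.py <<'E'
def gm(g,Q): return (np.asarray(g)+Q.apply([0,0,32])-[0,0,13],Q)
E
python3 - <<'E'
from h import *
go(gm(tw(-195,4,260),tilt(0)),gm(tw(-195,4,122),tilt(0)))
E
```

```text
t 17.2 tcp [ 495.444 -133.48   223.354] rpy [ 3.141 -0.602 -0.143] F [-0.086 -0.778 -0.114] gap 92.13561648649925
-> [ 470.06  -130.251  215.   ] row [-0.103  0.002 -0.03   0.    -0.287  0.   ] rows>= 4.0
-> [ 470.06  -130.251   77.   ] row [-0.416  0.001  0.425  0.    -0.287  0.   ] rows>= 4.0
```

Request:
{"name": "send_rows", "arguments": {"moves": [[-0.103,0.002,-0.03,0,-0.287,0,1],[-0.103,0.002,-0.03,0,-0.287,0,1],[-0.103,0.002,-0.03,0,-0.287,0,1],[-0.103,0.002,-0.03,0,-0.287,0,1],[-0.103,0.002,-0.03,0,-0.287,0,1],[-0.103,0.002,-0.03,0,-0.287,0,1],[-0.18,0.002,0.08,0,-0.287,0,1],[-0.25,0.002,0.18,0,-0.287,0,1],[-0.32,0.002,0.285,0,-0.287,0,1],[-0.38,0.002,0.37,0,-0.287,0,1],[-0.416,0.002,0.425,0,-0.287,0,1],[-0.416,0.002,0.425,0,-0.287,0,1],[-0.416,0.002,0.425,0,-0.287,0,1]]}}

```text
time: 18.55
tool_pos: [470.0, -129.8, 76.9]
orientation: [3.141, -0.001, -0.142]
ft_force: [0.1, 0.3, 0.3]
finger_gap: 92.0
gripper_force: 0.0
```

Request:
{"name": "send_rows", "arguments": {"moves": [[0,0,0,0,0,0,0],[0,0,0,0,0,0,0],[0,0,0,0,0,0,0],[0,0,0,0,0,0,0],[0,0,0,0,0,0,0],[0,0,0,0,0,0,0],[0,0,0,0,0,0,0],[0,0,0,0,0,0,0],[0,0,0,0,0,0,0]], "squeeze": 15}}

```text
time: 19.45
tool_pos: [469.3, -129.2, 76.1]
orientation: [-3.141, 0.0, -0.143]
ft_force: [0.4, 1.1, 0.8]
finger_gap: 40.4
gripper_force: 14.7
```

Run:
```python
from h import *
E=(-168,10); P=[]
for d in np.arange(0,91,7.5):
    th=np.radians(d); s=10.5; L=122-s
    x=E[0]+L*np.sin(th)-20*np.cos(th); z=E[1]+L*np.cos(th)+20*np.sin(th)
    P.append(gm(tw(x,0,z),tilt(th/3)))
go(*P)
```

```text
t 19.4 tcp [ 469.292 -129.153   76.056] rpy [-3.141  0.    -0.143] F [0.421 1.119 0.787] gap 40.40492013352308
-> [ 476.419 -135.208   76.5  ] row [ 0.032  0.02  -0.002 -0.     0.    -0.   ] rows>= 0.2
-> [ 492.375 -137.505   78.187] row [ 0.096  0.02  -0.009 -0.     0.021 -0.   ] rows>= 0.5
-> [ 508.418 -139.815   77.999] row [ 0.161  0.02  -0.008 -0.     0.042 -0.   ] rows>= 0.8
-> [ 524.294 -142.101   75.94 ] row [ 0.225  0.02   0.    -0.     0.063 -0.   ] rows>= 1.1
-> [ 539.752 -144.326   72.048] row [ 0.288  0.02   0.016 -0.     0.083 -0.   ] rows>= 1.4
-> [ 554.549 -146.457   66.393] row [ 0.347  0.02   0.039 -0.     0.104 -0.   ] rows>= 1.8
-> [ 568.452 -148.459   59.075] row [ 0.404  0.02   0.068 -0.     0.125 -0.   ] rows>= 2.0
-> [ 581.244 -150.301   50.225] row [ 0.455  0.02   0.103 -0.     0.146 -0.   ] rows>= 2.3
-> [ 592.726 -151.954   40.   ] row [ 0.502  0.02   0.144 -0.     0.167 -0.   ] rows>= 2.6
-> [ 602.721 -153.393   28.583] row [ 0.542  0.02   0.19  -0.     0.188 -0.   ] rows>= 2.9
-> [ 611.078 -154.596   16.175] row [ 0.576  0.02   0.239 -0.     0.208 -0.   ] rows>= 3.1
-> [ 617.674 -155.546    2.998] row [ 0.603  0.02   0.292 -0.     0.229 -0.   ] rows>= 3.3
-> [ 622.413 -156.228  -10.713] row [ 0.622  0.02   0.347 -0.     0.25  -0.   ] rows>= 3.6
```

Request:
{"name": "send_rows", "arguments": {"moves": [[0.015,0.01,0,0,0,0,0],[0.032,0.02,0,0,0,0,0],[0.064,0.02,-0.006,0,0.01,0,0],[0.096,0.02,-0.009,0,0.021,0,0],[0.128,0.02,-0.009,0,0.032,0,0],[0.161,0.02,-0.008,0,0.042,0,0],[0.193,0.02,-0.005,0,0.052,0,0],[0.225,0.02,0.0,0,0.063,0,0],[0.257,0.02,0.007,0,0.073,0,0],[0.288,0.02,0.016,0,0.083,0,0],[0.288,0.02,0.016,0,0.083,0,0]]}}

```text
time: 20.55
tool_pos: [542.0, -145.6, 72.7]
orientation: [3.141, -0.178, -0.144]
ft_force: [2.5, -0.1, -0.9]
finger_gap: 40.1
gripper_force: 15.0
```

Request:
{"name": "send_rows", "arguments": {"moves": [[0,0,0,0,0,0,0]]}}

```text
time: 20.65
tool_pos: [541.6, -145.5, 72.7]
orientation: [3.141, -0.177, -0.144]
ft_force: [3.4, -0.1, -0.2]
finger_gap: 40.0
gripper_force: 15.0
```

Run:
```python
from h import *
E=(-168,10); P=[]
for d in np.arange(30,91,7.5):
    th=np.radians(d); s=10.5; L=122-s
    x=E[0]+L*np.sin(th)-20*np.cos(th); z=E[1]+L*np.cos(th)+20*np.sin(th)
    P.append(gm(tw(x,0,z),tilt(th/3)))
go(*P)
a=eyes.capture("top");b=eyes.capture("scene")
cv2.imwrite("pics/8.png",np.hstack([cv2.resize(a[160:290,250:380][:,:,::-1],(400,400)),cv2.resize(b[140:290,250:400][:,:,::-1],(400,400))]))
```

```text
t 20.6 tcp [ 541.577 -145.509   72.675] rpy [ 3.141 -0.177 -0.144] F [ 3.366 -0.08  -0.172] gap 40.0428387434258
-> [ 539.752 -144.326   72.048] row [-0.008 -0.004  0.001  0.001 -0.001 -0.   ] rows>= 0.0
-> [ 554.549 -146.457   66.393] row [ 0.047 -0.004  0.034  0.001  0.02  -0.   ] rows>= 0.3
-> [ 568.452 -148.459   59.075] row [ 0.097 -0.004  0.073  0.001  0.04  -0.   ] rows>= 0.6
-> [ 581.244 -150.301   50.225] row [ 0.141 -0.004  0.117  0.001  0.061 -0.   ] rows>= 0.9
-> [ 592.726 -151.954   40.   ] row [ 0.18  -0.004  0.165  0.001  0.082 -0.   ] rows>= 1.2
-> [ 602.721 -153.393   28.583] row [ 0.212 -0.004  0.217  0.001  0.103 -0.   ] rows>= 1.5
-> [ 611.078 -154.596   16.175] row [ 0.236 -0.004  0.272  0.001  0.124 -0.   ] rows>= 1.8
-> [ 617.674 -155.546    2.998] row [ 0.253 -0.004  0.328  0.001  0.145 -0.   ] rows>= 2.1
-> [ 622.413 -156.228  -10.713] row [ 0.262 -0.004  0.386  0.001  0.165 -0.   ] rows>= 2.3
```

View pics/8.png

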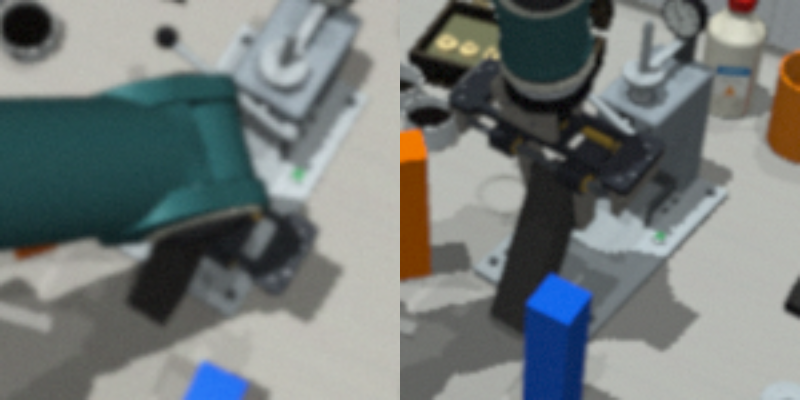

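Request:
{"name": "send_rows", "arguments": {"moves": [[0.02,0,0.016,0,0.01,0,0],[0.047,0,0.034,0,0.02,0,0],[0.072,0,0.053,0,0.03,0,0],[0.097,0,0.073,0,0.04,0,0],[0.119,0,0.095,0,0.05,0,0],[0.141,0,0.117,0,0.061,0,0],[0.16,0,0.141,0,0.072,0,0],[0.18,0,0.165,0,0.082,0,0],[0.196,0,0.19,0,0.093,0,0],[0.212,0,0.217,0,0.103,0,0],[0.224,0,0.244,0,0.114,0,0],[0.236,0,0.272,0,0.124,0,0],[0.236,0,0.272,0,0.124,0,0]]}}

```text
time: 22.05
tool_pos: [608.6, -153.9, 14.8]
orientation: [-3.136, -0.432, -0.146]
ft_force: [1.2, 1.3, -1.3]
finger_gap: 39.7
gripper_force: 15.0
```

Request:
{"name": "send_rows", "arguments": {"moves": [[0.008,0,0.028,0,0.01,0,0],[0.016,0,0.056,0,0.02,0,0],[0.016,0,0.056,0,0.02,0,0]]}}

```text
time: 22.35
tool_pos: [624.0, -159.6, 16.0]
orientation: [-3.14, -0.446, -0.143]
ft_force: [-2.4, -0.6, -4.0]
finger_gap: 40.1
gripper_force: 15.0
```

Run:
```python
from h import *
go()
a=eyes.capture("top");b=eyes.capture("scene")
cv2.imwrite("pics/9.png",np.hstack([cv2.resize(a[160:290,250:380][:,:,::-1],(400,400)),cv2.resize(b[140:290,250:400][:,:,::-1],(400,400))]))
```

```text
t 22.4 tcp [ 623.978 -159.634   15.971] rpy [-3.14  -0.446 -0.143] F [-2.366 -0.603 -3.964] gap 40.1260063462183
```

View pics/9.png

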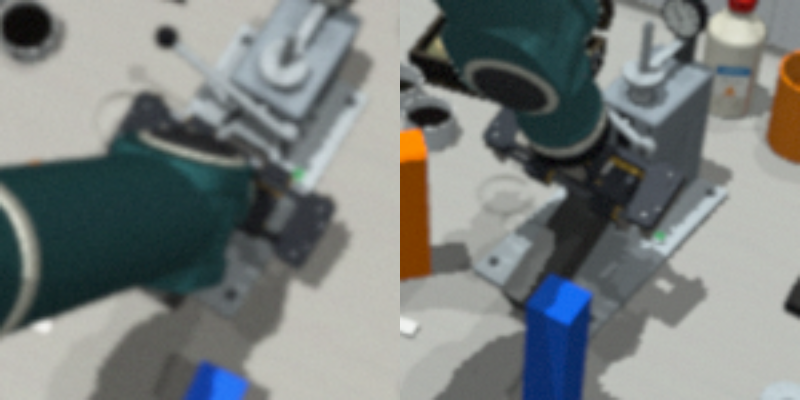

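Run:
```python
from h import *
s=observe();R=Ro.from_euler("xyz",s["orientation"])
g=s["tool_pos"]-R.apply([0,0,32])+[0,0,13]; print("g tester",TR.inv().apply(g-TO))
go(gm(tw(-66,0,44),tilt(.45)),gm(tw(-64,0,37),tilt(.45)))
```

```text
g tester [-52.101  -2.737  58.236]
t 22.4 tcp [ 624.219 -159.176   16.369] rpy [-3.14  -0.446 -0.142] F [-0.981  0.023 -5.136] gap 40.53384145358429
-> [ 610.95  -154.578    2.186] row [-0.074 -0.011  0.027 -0.001  0.002  0.   ] rows>= 0.4
-> [ 612.93  -154.863   -4.814] row [-0.079 -0.011  0.056 -0.001  0.002  0.   ] rows>= 0.5
```

Request:
{"name": "send_rows", "arguments": {"moves": [[-0.037,-0.005,0.013,0,0,0,0],[-0.074,-0.011,0.027,0,0,0,0],[-0.077,-0.011,0.042,0,0,0,0],[-0.079,-0.011,0.056,0,0,0,0],[-0.079,-0.011,0.056,0,0,0,0],[-0.079,-0.011,0.056,0,0,0,0]]}}

```text
time: 23.05
tool_pos: [617.8, -156.1, 4.5]
orientation: [-3.134, -0.427, -0.143]
ft_force: [-0.6, 0.1, -4.5]
finger_gap: 39.7
gripper_force: 15.0
```

Request:
{"name": "send_rows", "arguments": {"moves": [[0,0,0,0,0,0,0],[0,0,0,0,0,0,0]]}}

```text
time: 23.25
tool_pos: [618.1, -156.7, 4.9]
orientation: [-3.135, -0.428, -0.143]
ft_force: [-0.8, 0.4, -5.4]
finger_gap: 39.9
gripper_force: 15.0
```

Run:
```python
from h import *
s=observe();R=Ro.from_euler("xyz",s["orientation"]);print(s["joint_pos"])
g=s["tool_pos"]-R.apply([0,0,32])+[0,0,13]; print("g tester",TR.inv().apply(g-TO))
go(gm(tw(-64,0,38),tilt(.43)),gm(tw(-64,0,100),tilt(.3)))
```

```text
[ 0.041  0.556  0.214  2.124 -1.291  0.148 -0.256]
g tester [-58.     -1.26   47.016]
t 23.2 tcp [ 618.077 -156.657    4.898] rpy [-3.135 -0.428 -0.143] F [-0.78   0.372 -5.421] gap 39.871865418670616
-> [ 612.357 -154.78    -4.087] row [-0.036 -0.004  0.023 -0.003  0.001 -0.   ] rows>= 0.2
-> [ 608.513 -154.227   56.429] row [ 0.05  -0.006 -0.204 -0.003 -0.061  0.   ] rows>= 1.0
```

Run:
```python
from h import *
go(gm(tw(-72,0,47),tilt(.25)),gm(tw(-72,0,38),tilt(.2)))
```

```text
t 23.2 tcp [ 618.077 -156.657    4.898] rpy [-3.135 -0.428 -0.143] F [-0.78   0.372 -5.421] gap 39.871865418670616
-> [ 599.071 -152.867    2.995] row [-0.074 -0.004 -0.025 -0.003 -0.085  0.   ] rows>= 1.2
-> [ 597.527 -152.645   -6.362] row [-0.095 -0.004  0.006 -0.003 -0.109  0.   ] rows>= 1.5
```

Request:
{"name": "send_rows", "arguments": {"moves": [[-0.018,0,-0.026,0,-0.047,0,0],[-0.037,0,-0.052,0,-0.094,0,0],[-0.037,0,-0.052,0,-0.094,0,0],[-0.05,0,-0.036,0,-0.105,0,0],[-0.059,0,-0.021,0,-0.117,0,0],[-0.059,0,-0.021,0,-0.117,0,0],[-0.059,0,-0.021,0,-0.117,0,0]]}}

```text
time: 23.95
tool_pos: [602.6, -154.1, 3.2]
orientation: [-3.134, -0.183, -0.142]
ft_force: [0.5, 0.6, -5.2]
finger_gap: 40.1
gripper_force: 15.0
```

Run:
```python
from h import *
s=observe();R=Ro.from_euler("xyz",s["orientation"]);print(s["joint_pos"])
g=s["tool_pos"]-R.apply([0,0,32])+[0,0,13]; print("g tester",TR.inv().apply(g-TO))
go(gm(tw(-72,0,30),tilt(.2)))
```

```text
[-0.316  0.68   0.689  1.984 -0.87   0.58  -0.759]
g tester [-66.27   -0.988  47.676]
t 23.9 tcp [ 602.563 -154.117    3.211] rpy [-3.134 -0.183 -0.142] F [ 0.509  0.6   -5.247] gap 40.07441413966454
-> [ 597.527 -152.645  -14.362] row [-0.033 -0.002  0.065 -0.004  0.008  0.001] rows>= 0.4
```

Request:
{"name": "send_rows", "arguments": {"moves": [[-0.015,0,0.02,0,0,0,0],[-0.03,0,0.045,0,0,0,0],[-0.03,0,0.045,0,0,0,0]]}}

```text
time: 24.25
tool_pos: [595.9, -153.4, -9.9]
orientation: [-3.134, -0.181, -0.142]
ft_force: [-0.3, 0.4, -4.3]
finger_gap: 39.8
gripper_force: 15.0
```

Request:
{"name": "send_rows", "arguments": {"moves": [[0,0,0.01,0,0,0,0],[0,0,0.016,0,0,0,0],[0,0,0.016,0,0,0,0]]}}

```text
time: 24.55
tool_pos: [597.7, -153.5, -13.1]
orientation: [-3.135, -0.182, -0.141]
ft_force: [-0.2, -0.6, -2.2]
finger_gap: 39.9
gripper_force: 15.0
```

Run:
```python
from h import *
s=observe();R=Ro.from_euler("xyz",s["orientation"])
g=s["tool_pos"]-R.apply([0,0,32])+[0,0,13]; print("g tester",TR.inv().apply(g-TO));go()
a=eyes.capture("top");b=eyes.capture("scene")
cv2.imwrite("pics/10.png",np.hstack([cv2.resize(a[160:290,250:380][:,:,::-1],(400,400)),cv2.resize(b[140:290,250:400][:,:,::-1],(400,400))]))
```

```text
g tester [-71.125  -1.083  31.34 ]
t 24.6 tcp [ 597.705 -153.541  -13.132] rpy [-3.135 -0.182 -0.141] F [-0.227 -0.58  -2.162] gap 39.91546539793851
```

Request:
{"name": "send_rows", "arguments": {"moves": [[0,0,0,0,0,0,0.7],[0,0,0,0,0,0,0.7],[0,0,0,0,0,0,0.7],[0,0,0,0,0,0,0.7],[0,0,-0.1,0,0,0,0.7],[0,0,-0.2,0,0,0,0.7],[0,0,-0.3,0,0,0,0.7],[0,0,-0.3,0,0,0,0.7]]}}

```text
time: 25.45
tool_pos: [586.0, -152.7, 63.7]
orientation: [-3.135, -0.187, -0.142]
ft_force: [0.5, -0.1, 0.0]
finger_gap: 64.4
gripper_force: 0.0
```

Run:
```python
from h import *
go(gp(tw(-175,0,110),tilt(0)))
a=eyes.capture("top");b=eyes.capture("scene");cv2.imwrite("pics/a.png",a);cv2.imwrite("pics/b.png",b)
# dark bar pixels
for n,im in(("top",a),("scene",b)):
    m=((im.max(2)<80)&(np.ptp(im,axis=2)<16)).astype(np.uint8); 
    c=proj(n,tw(-113,0,50)); k,l,st,ce=cv2.connectedComponentsWithStats(m)
    for i in range(1,k):
        if st[i,4]>60: print(n,st[i],ce[i],c)
```

```text
t 25.4 tcp [ 585.981 -152.708   63.748] rpy [-3.135 -0.187 -0.142] F [ 0.529 -0.052  0.037] gap 64.38976885921365
-> [ 489.286 -137.06    65.   ] row [-0.384 -0.008 -0.078 -0.003 -0.089  0.001] rows>= 2.0
top [370  64  58  22 159] [398.969  74.516] [315.079 230.993]
top [  0  69 107  67 935] [35.064 95.909] [315.079 230.993]
top [431  85  62  23 167] [461.527  96.066] [315.079 230.993]
top [253  91  71  27 547] [288.336 104.062] [315.079 230.993]
top [153 101  12  13  84] [159.071 106.393] [315.079 230.993]
top [258 105  61  19 197] [288.132 114.381] [315.079 230.993]
top [496 108  64  23 178] [528.112 118.955] [315.079 230.993]
top [192 114  13  14  85] [198.541 120.329] [315.079 230.993]
top [ 425  123  135  100 7401] [496.265 173.339] [315.079 230.993]
top [247 137  64  23 327] [279.067 148.74 ] [315.079 230.993]
top [236 146  16  13 168] [243.417 151.929] [315.079 230.993]
top [350 148  16  13 101] [358.743 152.446] [315.079 230.993]
top [250 161  17  15 196] [258.128 167.985] [315.079 230.993]
top [ 391  176  137  120 9180] [460.612 234.825] [315.079 230.993]
top [  75  206   63
[... 1220 characters left out ...]
179  52  48 103] [139.175 198.524] [311.756 229.868]
scene [253 180  16   8  95] [260.221 183.032] [311.756 229.868]
scene [  0 196  50  44 568] [ 23.424 216.787] [311.756 229.868]
scene [ 395  203  154  113 8627] [475.83 255.95] [311.756 229.868]
scene [126 212  28  15 148] [140.277 219.264] [311.756 229.868]
scene [  95  264   35   76 1368] [113.225 304.575] [311.756 229.868]
scene [  0 328  36  22 269] [ 10.822 338.123] [311.756 229.868]
scene [102 355  45  49  76] [131.197 383.25 ] [311.756 229.868]
scene [  0 372  33  22 393] [ 13.967 382.873] [311.756 229.868]
scene [ 80 408  11  12  65] [ 85.    413.123] [311.756 229.868]
scene [198 409  11  11  70] [203.5   415.486] [311.756 229.868]
```

Request:
{"name": "send_rows", "arguments": {"moves": [[-0.19,-0.004,-0.05,0,-0.045,0,0.75],[-0.384,-0.008,-0.078,0,-0.089,0,0.75],[-0.384,-0.008,-0.078,0,-0.089,0,0.75],[-0.384,-0.008,-0.078,0,-0.089,0,0.75],[-0.384,-0.008,-0.078,0,-0.089,0,0.75]]}}

```text
time: 26.05
tool_pos: [488.6, -136.4, 62.3]
orientation: [-3.135, 0.003, -0.139]
ft_force: [0.2, 0.5, -0.4]
finger_gap: 68.8
gripper_force: 0.0
```

Run:
```python
from h import *
go(gp(tw(-175,0,34),tilt(0)))
```

```text
t 26.1 tcp [ 488.572 -136.399   62.257] rpy [-3.135  0.003 -0.139] F [ 0.172  0.548 -0.356] gap 68.76414685722014
-> [ 489.286 -137.06   -11.   ] row [ 0.004  0.004  0.293 -0.003  0.002  0.002] rows>= 1.5
```

Request:
{"name": "send_rows", "arguments": {"moves": [[0,0,0.1,0,0,0,0.75],[0.004,0.004,0.2,0,0,0,0.75],[0.004,0.004,0.293,0,0,0,0.75],[0.004,0.004,0.293,0,0,0,0.75]]}}

```text
time: 26.45
tool_pos: [486.9, -136.7, -13.0]
orientation: [-3.135, 0.008, -0.14]
ft_force: [-0.2, 0.2, -0.4]
finger_gap: 68.8
gripper_force: 0.0
```

Request:
{"name": "send_rows", "arguments": {"moves": [[0,0,0,0,0,0,0],[0,0,0,0,0,0,0],[0,0,0,0,0,0,0],[0,0,0,0,0,0,0],[0,0,0,0,0,0,0],[0,0,0,0,0,0,0]], "squeeze": 20}}

```text
time: 27.05
tool_pos: [489.0, -137.4, -9.7]
orientation: [-3.135, 0.003, -0.14]
ft_force: [-0.9, 0.1, 7.0]
finger_gap: 40.0
gripper_force: 20.0
```

Run:
```python
from h import *
go(gp(tw(-175,0,34),tilt(0)))
s=observe();print(TR.inv().apply(s["tool_pos"]-TO),s["moment"])
```

```text
t 27.1 tcp [ 488.952 -137.395   -9.738] rpy [-3.135  0.003 -0.14 ] F [-0.913  0.146  6.971] gap 39.984399652029964
-> [ 489.286 -137.06   -11.   ] row [ 0.001 -0.001  0.005 -0.003  0.001  0.001] rows>= 0.1
[-175.283   -0.379   -9.738] [-0.25   0.432 -0.025]
```

Request:
{"name": "send_rows", "arguments": {"moves": [[0.03,0,-0.004,0,0,0,0],[0.06,0,-0.004,0,0,0,0],[0.09,0,-0.004,0,0,0,0],[0.12,0,-0.004,0,0,0,0],[0.15,0,-0.004,0,0,0,0],[0.18,0,-0.004,0,0,0,0],[0.2,0,-0.004,0,0,0,0],[0.2,0,-0.004,0,0,0,0]]}}

```text
time: 27.85
tool_pos: [535.9, -143.7, -9.7]
orientation: [-3.134, 0.008, -0.14]
ft_force: [-7.7, 1.3, 8.6]
finger_gap: 40.2
gripper_force: 20.0
```

Request:
{"name": "send_rows", "arguments": {"moves": [[0.02,0,0,0,0,0,0],[0.04,0,0,0,0,0,0],[0.06,0,0,0,0,0,0],[0.06,0,0,0,0,0,0]]}}

```text
time: 28.25
tool_pos: [551.4, -145.9, -9.8]
orientation: [-3.134, 0.007, -0.14]
ft_force: [-4.7, 0.7, 6.2]
finger_gap: 39.6
gripper_force: 20.0
```

Run:
```python
from h import *
go()
s=observe();print(TR.inv().apply(s["tool_pos"]-TO),s["moment"])
```

```text
t 28.2 tcp [ 551.352 -145.942   -9.786] rpy [-3.134  0.007 -0.14 ] F [-4.671  0.746  6.176] gap 39.634054702562715
[-112.302    0.054   -9.786] [ 0.018  1.459 -0.041]
```

Request:
{"name": "send_rows", "arguments": {"moves": [[0.015,0,0,0,0,0,0],[0.03,0,0,0,0,0,0],[0.03,0,0,0,0,0,0]]}}

```text
time: 28.55
tool_pos: [558.2, -146.9, -9.8]
orientation: [-3.134, 0.008, -0.14]
ft_force: [-7.2, 0.4, 8.2]
finger_gap: 40.5
gripper_force: 20.0
```

Request:
{"name": "send_rows", "arguments": {"moves": [[0.015,0,0,0,0,0,0],[0.03,0,0,0,0,0,0],[0.03,0,0,0,0,0,0]]}}

```text
time: 28.85
tool_pos: [565.7, -148.0, -9.8]
orientation: [-3.134, 0.008, -0.14]
ft_force: [-6.7, 0.7, 8.2]
finger_gap: 39.5
gripper_force: 20.0
```

Request:
{"name": "send_rows", "arguments": {"moves": [[0.015,0,0,0,0,0,0],[0.02,0,0,0,0,0,0],[0.02,0,0,0,0,0,0]]}}

```text
time: 29.15
tool_pos: [570.1, -148.7, -9.8]
orientation: [-3.134, 0.009, -0.14]
ft_force: [-8.2, 1.1, 9.5]
finger_gap: 39.9
gripper_force: 20.0
```

Request:
{"name": "send_rows", "arguments": {"moves": [[0.01,0,0,0,0,0,0],[0.02,0,0,0,0,0,0],[0.02,0,0,0,0,0,0]]}}

```text
time: 29.45
tool_pos: [575.2, -149.4, -9.8]
orientation: [-3.134, 0.008, -0.14]
ft_force: [-7.6, 0.8, 9.0]
finger_gap: 39.8
gripper_force: 20.0
```

Request:
{"name": "send_rows", "arguments": {"moves": [[0.01,0,0,0,0,0,0],[0.02,0,0,0,0,0,0],[0.02,0,0,0,0,0,0]]}}

```text
time: 29.75
tool_pos: [576.4, -149.5, -10.0]
orientation: [-3.132, 0.016, -0.14]
ft_force: [-17.7, 3.2, 18.4]
finger_gap: 39.8
gripper_force: 20.0
```

Request:
{"name": "send_rows", "arguments": {"moves": [[0,0,0,0,0,0,0.7],[-0.01,0,0,0,0,0,0.7],[-0.01,0,0,0,0,0,0.7],[-0.01,0,0,0,0,0,0.7],[-0.01,0,-0.1,0,0,0,0.7],[-0.05,0,-0.3,0,0,0,0.7],[-0.1,0,-0.5,0,0,0,0.7],[-0.1,0,-0.7,0,0,0,0.7],[-0.1,0,-0.9,0,0,0,0.7],[-0.1,0,-0.9,0,0,0,0.7]]}}

```text
time: 30.75
tool_pos: [562.0, -150.2, 221.4]
orientation: [-3.135, -0.007, -0.14]
ft_force: [-0.1, 0.0, -0.7]
finger_gap: 64.0
gripper_force: 0.0
```

Run:
```python
from h import *
go(((480,60,230),tilt(0)),((531,169,200),tilt(0)))
```

```text
t 30.8 tcp [ 562.015 -150.168  221.38 ] rpy [-3.135 -0.007 -0.14 ] F [-0.135  0.038 -0.681] gap 64.03287193650839
-> [480  60 230] row [-0.442 -0.787 -0.032 -0.003 -0.003  0.001] rows>= 4.5
-> [531 169 200] row [-0.302 -1.246  0.092 -0.003 -0.003  0.001] rows>= 6.4
```

Request:
{"name": "send_rows", "arguments": {"moves": [[-0.442,-0.787,-0.032,0,0,0,0.9],[-0.442,-0.787,-0.032,0,0,0,0.9],[-0.442,-0.787,-0.032,0,0,0,0.9],[-0.442,-0.787,-0.032,0,0,0,0.9],[-0.442,-0.787,-0.032,0,0,0,0.9],[-0.442,-0.787,-0.032,0,0,0,0.9]]}}

```text
time: 31.35
tool_pos: [475.0, 66.4, 224.3]
orientation: [-3.133, 0.006, -0.132]
ft_force: [0.2, -0.4, -0.1]
finger_gap: 82.8
gripper_force: 0.0
```

```bash
cat >> h.py <<'E'
def spools(n,im):
    "light grey-blue discs on the bench: centroid rays onto z=20 of bright blobs"
    hsv=cv2.cvtColor(im,cv2.COLOR_RGB2HSV); out=[]
    d=cv2.cvtColor(im,cv2.COLOR_RGB2LAB).astype(int)
    return hsv,d
E
python3 - <<'E'
from h import *
a=eyes.capture("top");b=eyes.capture("scene");cv2.imwrite("pics/a.png",a[:,:,::-1]);cv2.imwrite("pics/b.png",b[:,:,::-1])
for n,im in(("top",a),("scene",b)):
    d=cv2.cvtColor(im,cv2.COLOR_RGB2LAB).astype(int)
    for X in((531,169,20),(499,-394,20)):
        u,v=np.round(proj(n,X)).astype(int)
        print(n,u,v,"spool",d[v-6,u-1],d[v,u-8],"bench",d[v-20,u],d[v,u-22])
    # bar top front end profile along lane centre
    print(n,[int(im[tuple(np.round(proj(n,tw(x,0,50))).astype(int)[::-1])].mean()) for x in range(-150,-40,4)])
E
```

```text
top 211 196 spool [ 65 127 127] [176 126 126] bench [ 26 121 127] [184 128 131]
top 391 287 spool [204 126 125] [196 125 125] bench [185 127 132] [188 127 132]
top [210, 208, 208, 206, 194, 189, 167, 137, 39, 57, 78, 81, 79, 77, 79, 81, 77, 78, 77, 82, 82, 75, 68, 65, 64, 63, 67, 65]
scene 209 200 spool [164 125 128] [168 124 126] bench [182 126 130] [182 126 131]
scene 394 291 spool [194 125 124] [191 125 125] bench [183 126 131] [184 126 131]
scene [187, 175, 123, 59, 34, 36, 36, 36, 42, 66, 72, 73, 75, 76, 71, 74, 74, 76, 74, 72, 74, 72, 72, 66, 69, 65, 67, 67]
```

Run:
```python
from h import *
for f,n in(("top0","top"),("scene0","scene"),("b","scene"),("a","top")):
    im=cv2.imread(f"pics/{f}.png"); d=cv2.cvtColor(cv2.GaussianBlur(im,(3,3),0),cv2.COLOR_BGR2LAB).astype(int)
    m=((d[:,:,2]<=128)&(d[:,:,0]>110)&(abs(d[:,:,1]-126)<6)).astype(np.uint8)
    k,l,st,ce=cv2.connectedComponentsWithStats(cv2.morphologyEx(m,cv2.MORPH_OPEN,np.ones((3,3),np.uint8)))
    print(f)
    for i in range(1,k):
        X=onz(n,(st[i,0]+(st[i,2]-1)/2,st[i,1]+(st[i,3]-1)/2),10)
        if 120<st[i,4]<700 and 350<X[0]<900 and -600<X[1]<500: print(st[i],X)
```

```text
top0
[121 155  25  20 126] [526.634 426.001  10.   ]
[203 187  18  18 261] [535.584 171.035  10.   ]
[382 278  19  19 296] [ 501.259 -396.001   10.   ]
scene0
[324 156  42  31 637] [ 859.336 -100.212   10.   ]
[123 167  28  19 324] [514.752 429.115  10.   ]
[200 194  19  14 216] [538.556 176.423  10.   ]
[384 283  23  22 388] [ 501.619 -396.445   10.   ]
[442 293  37  34 433] [ 535.295 -541.708   10.   ]
b
[175 117  25  16 241] [811.382 473.608  10.   ]
[123 167  28  19 325] [514.752 429.115  10.   ]
[241 174  19  10 123] [680.312 129.396  10.   ]
[200 194  19  15 211] [536.86 175.16  10.  ]
[384 283  23  22 393] [ 501.619 -396.445   10.   ]
[441 293  38  34 451] [ 534.707 -540.71    10.   ]
a
[203 193  15  12 125] [525.609 170.836  10.   ]
[382 278  19  19 297] [ 501.259 -396.001   10.   ]
```

Run:
```python
from h import *
print("beaker base",onz("top",(206.2,160.5),0),onz("scene",(190+62/3,120+178/3),0))
T=tilt(0,TY+np.pi/2)
go(((536.5,172,100),T),((536.5,172,-24),T))
```

```text
beaker base [630.37  238.383   0.   ] [625.695 236.308   0.   ]
t 31.4 tcp [476.444  62.125 224.766] rpy [-3.135  0.004 -0.138] F [0.406 0.277 0.06 ] gap 82.70690738700601
-> [536.5 172.  100. ] row [ 0.179 -0.465  0.501 -0.004 -0.001 -0.748] rows>= 10.4
-> [536.5 172.  -24. ] row [ 0.181 -0.462  0.997 -0.004 -0.001 -0.748] rows>= 10.4
```

Request:
{"name": "send_rows", "arguments": {"moves": [[0.179,-0.465,0,0,0,-0.748,1],[0.179,-0.465,0,0,0,-0.748,1],[0.179,-0.465,0,0,0,-0.748,1],[0.179,-0.465,0,0,0,-0.748,1],[0.179,-0.465,0.2,0,0,-0.748,1],[0.179,-0.465,0.4,0,0,-0.748,1],[0.179,-0.465,0.501,0,0,-0.748,1],[0.179,-0.465,0.501,0,0,-0.748,1],[0.179,-0.465,0.501,0,0,-0.748,1],[0.179,-0.465,0.501,0,0,-0.748,1],[0.179,-0.465,0.501,0,0,-0.748,1],[0.179,-0.465,0.501,0,0,-0.748,1],[0.179,-0.465,0.501,0,0,-0.748,1]]}}

```text
time: 32.75
tool_pos: [537.3, 169.7, 99.9]
orientation: [-3.137, -0.006, 1.422]
ft_force: [0.1, 0.2, -0.1]
finger_gap: 92.0
gripper_force: 0.0
```

Run:
```python
from h import *
T=tilt(0,TY+np.pi/2)
go(((536.5,172,-22),T))
b=eyes.capture("scene"); d=cv2.cvtColor(cv2.GaussianBlur(b,(3,3),0),cv2.COLOR_RGB2LAB).astype(int)[185:215,190:230]
m=((d[:,:,2]<=128)&(d[:,:,0]>110)); ys,xs=np.where(m); print(len(xs),xs.min()+190,xs.max()+190,ys.min()+185,ys.max()+185)
```

```text
t 32.8 tcp [537.251 169.692  99.885] rpy [-3.137 -0.006  1.422] F [ 0.113  0.24  -0.077] gap 92.02193285460899
-> [536.5 172.  -22. ] row [ 0.006 -0.002  0.488 -0.002 -0.003 -0.003] rows>= 2.4
174 200 218 194 211
```

Request:
{"name": "send_rows", "arguments": {"moves": [[0.003,0,0.12,0,0,0,1],[0.006,0,0.24,0,0,0,1],[0.006,0,0.36,0,0,0,1],[0.006,0,0.45,0,0,0,1],[0.006,0,0.488,0,0,0,1],[0.006,0,0.488,0,0,0,1]]}}

```text
time: 33.4
tool_pos: [535.7, 173.2, -22.9]
orientation: [-3.136, -0.005, 1.426]
ft_force: [0.5, 0.1, 0.7]
finger_gap: 91.8
gripper_force: 0.0
```

Request:
{"name": "send_rows", "arguments": {"moves": [[0,0,0,0,0,0,0.5],[0,0,0,0,0,0,0.5],[0,0,0,0,0,0,0.5],[0,0,0,0,0,0,0.5],[0,0,0,0,0,0,0.5],[0,0,0,0,0,0,0.5],[0,0,0,0,0,0,0.5],[0,0,0,0,0,0,0.5]], "squeeze": 8}}

```text
time: 34.2
tool_pos: [535.4, 174.4, -21.6]
orientation: [-3.136, -0.007, 1.427]
ft_force: [-3.4, 1.2, 6.4]
finger_gap: 52.5
gripper_force: 8.0
```

Request:
{"name": "send_rows", "arguments": {"moves": [[0,0,-0.01,0,0,0,1],[0,0,-0.01,0,0,0,1],[0,0,-0.01,0,0,0,1],[0,0,-0.01,0,0,0,1],[0,0,-0.01,0,0,0.1,1],[0,0,-0.01,0,0,0.2,1],[0,0,-0.01,0,0,0.3,1],[0,0,-0.01,0,0,0.4,1],[0,0,-0.01,0,0,0.5,1],[0,0,-0.01,0,0,0.6,1],[0,0,-0.01,0,0,0.7,1],[0,0,-0.01,0,0,0.75,1],[0,0,-0.01,0,0,0.75,1],[0,0,-0.01,0,0,0.75,1],[0,0,-0.01,0,0,0.75,1],[0,0,-0.01,0,0,0.75,1]]}}

```text
time: 35.8
tool_pos: [536.3, 173.9, -19.6]
orientation: [-3.136, 0.004, -0.144]
ft_force: [-0.6, 0.2, -0.3]
finger_gap: 91.7
gripper_force: 0.0
```

Run:
```python
from h import *
go(((535.6,174,-20),tilt(0)))
```

```text
t 35.8 tcp [536.303 173.885 -19.561] rpy [-3.136  0.004 -0.144] F [-0.601  0.193 -0.323] gap 91.68943280911765
-> [535.6 174.  -20. ] row [-0.003 -0.     0.002 -0.003  0.002 -0.   ] rows>= 0.0
```

Request:
{"name": "send_rows", "arguments": {"moves": [[0,0,0,0,0,0,0.4],[0,0,0,0,0,0,0.4],[0,0,0,0,0,0,0.4],[0,0,0,0,0,0,0.4],[0,0,0,0,0,0,0.4],[0,0,0,0,0,0,0.4],[0,0,0,0,0,0,0.4],[0,0,0,0,0,0,0.4]], "squeeze": 30}}

```text
time: 36.6
tool_pos: [536.4, 173.5, -19.2]
orientation: [-3.135, 0.004, -0.144]
ft_force: [-0.1, -2.0, -0.0]
finger_gap: 50.3
gripper_force: 30.0
```

Request:
{"name": "send_rows", "arguments": {"moves": [[0,0,-0.03,0,0,0,0.4],[0,0,-0.1,0,0,0,0.4],[0,0,-0.3,0,0,0,0.4],[0,0,-0.5,0,0,0,0.4],[0,0,-0.7,0,0,0,0.4],[0,0,-0.9,0,0,0,0.4],[0,0,-1,0,0,0,0.4],[0,0,-1,0,0,0,0.4]]}}

```text
time: 37.4
tool_pos: [539.3, 172.4, 235.4]
orientation: [-3.13, -0.001, -0.144]
ft_force: [-0.1, 0.2, -2.0]
finger_gap: 50.6
gripper_force: 30.0
```

Run:
```python
from h import *
# spindle in both views (bright thin rod): print row profiles about expected tip
a=eyes.capture("top");b=eyes.capture("scene");cv2.imwrite("pics/a.png",a[:,:,::-1]);cv2.imwrite("pics/b.png",b[:,:,::-1])
for z in(247,225,200,187.5): print(z,proj("top",tw(0,0,z)),proj("scene",tw(0,0,z)))
g=cv2.cvtColor(b,cv2.COLOR_RGB2GRAY)
u=int(proj("scene",tw(0,0,225))[0])
for v in range(144,172,2): print(v,u-12,g[v,u-12:u+13])
go((tw(0,0,256-8-26+20),tilt(0)))
print(onz("scene",(341.5,148),247))
```

```text
247 [345.271 171.747] [343.221 147.305]
225 [344.078 175.129] [342.358 154.576]
200 [342.775 178.821] [341.403 162.616]
187.5 [342.144 180.61 ] [340.936 166.549]
144 330 [110 155 163 164 165 162 162 156 151 143 139 127 118 111 103 101  97  85
  72  91 110 116 113 100 104]
146 330 [134 166 169 168 167 166 163 162 161 164 163 163 161 156 147 147 136 119
  93  89 105 115 120 110  98]
148 330 [163 173 172 173 174 173 170 170 167 166 164 150 133 127 131 154 162 161
 146 115 103 116 123 121 111]
150 330 [171 173 172 171 173 172 174 169 171 171 156 123 101  97 105 134 162 167
 162 146 111  87  95 111 111]
152 330 [172 172 172 169 172 171 171 171 172 169 151 113  93  90 115 152 167 171
 171 171 164 148 112  86  87]
154 330 [172 172 169 173 172 172 172 172 172 167 148 109  91  90 118 156 168 172
 171 172 173 169 150 114  91]
156 330 [171 170 168 171 173 170 172 172 171 164 136 101  88  93 125 156 162 154
 160 165 170 164 169 167 160]
158 330 [171 168 171 170 170 172 172 171 171 160 130 102  89  93 112 130 137 143
 156 169 178 177 167 140  97]
160 330 [173 171 170 172 169 169 172 172 168 154 117  93  85 102 128 151 171 182
 181 179 171 147  99  53  34]
162 330 [172 171 172 171 171 173 174 174 169 150 111  93  90 120 161 179 185 179
 155 129 118 116 103  76  50]
164 330 [170 171 166 172 177 181 180 175 161 133 102  87  89 122 158 167 158 139
 124 123 124 119 103  86  76]
166 330 [171 168 163 164 177 182 181 178 167 136 101  90  90  99 109 114 119 134
 139 131 109  88  84  93 104]
168 330 [170 166 157 144 153 173 181 177 172 165 163 163 169 171 171 174 175 175
 151 112  88  86  98 122 139]
170 330 [155 152 150 139 122 115 132 150 159 164 173 179 178 174 171 162 149 121
  97  98 118 141 144 147 145]
t 37.5 tcp [536.505 172.546 231.013] rpy [-3.133  0.005 -0.144] F [-0.368  0.149 -3.226] gap 50.134160247813796
-> [ 662.5 -162.   242. ] row [ 0.69   1.252 -0.057 -0.004  0.002 -0.   ] rows>= 7.2
[ 657.775 -159.614  247.   ]
```

Request:
{"name": "send_rows", "arguments": {"moves": [[0,0,-0.05,0,0,0,0.4],[0.1,0.19,-0.06,0,0,0,0.4],[0.2,0.38,-0.06,0,0,0,0.4],[0.3,0.56,-0.06,0,0,0,0.4],[0.4,0.74,-0.06,0,0,0,0.4],[0.5,0.9,-0.06,0,0,0,0.4],[0.5,0.9,-0.06,0,0,0,0.4]]}}

```text
time: 38.2
tool_pos: [628.0, -77.6, 243.6]
orientation: [-3.14, 0.004, -0.155]
ft_force: [-0.5, -1.5, -2.6]
finger_gap: 50.1
gripper_force: 30.0
```

Request:
{"name": "send_rows", "arguments": {"moves": [[0.05,0.1,0,0,0,0,0.4],[0.1,0.2,0,0,0,0,0.4],[0.15,0.3,0,0,0,0,0.4],[0.19,0.352,0,0,0,0,0.4],[0.19,0.352,0,0,0,0,0.4],[0.19,0.352,0,0,0,0,0.4]]}}

```text
time: 38.8
tool_pos: [662.4, -162.0, 241.9]
orientation: [-3.135, 0.007, -0.145]
ft_force: [0.5, 0.1, -2.2]
finger_gap: 49.8
gripper_force: 30.0
```

Run:
```python
from h import *
go((tw(0,0,242),tilt(0)))
s=observe();p=s["tool_pos"];c=p+[0,0,29.5];print("spool centre expected",c)
a=eyes.capture("top");b=eyes.capture("scene");cv2.imwrite("pics/a.png",a[:,:,::-1]);cv2.imwrite("pics/b.png",b[:,:,::-1])
ang=np.linspace(0,2*np.pi,13)[:-1]; o=[]
for n,im in(("top",a),("scene",b)):
    q=proj(n,c); x0,y0=int(q[0])-25,int(q[1])-20
    z=cv2.resize(im[y0:y0+50,x0:x0+50][:,:,::-1],(400,400),interpolation=cv2.INTER_CUBIC)
    for t in np.linspace(0,2*np.pi,40):
        for h,col in((-10,(0,0,255)),(10,(0,255,0))):
            P=(proj(n,c+[26*np.cos(t),26*np.sin(t),h])-[x0,y0]+.5)*8; cv2.circle(z,tuple(P.astype(int)),1,col,-1)
    for h in(247,187): P=(proj(n,tw(0,0,h))-[x0,y0]+.5)*8; cv2.circle(z,tuple(P.astype(int)),3,(255,0,255),-1)
    o.append(z)
cv2.imwrite("pics/11.png",np.hstack(o))
```

```text
t 38.8 tcp [ 662.356 -161.992  241.93 ] rpy [-3.135  0.007 -0.145] F [ 0.473  0.079 -2.196] gap 49.809386318711
-> [ 662.5 -162.   242. ] row [ 0.001 -0.    -0.    -0.003  0.003 -0.001] rows>= 0.1
spool centre expected [ 662.356 -161.992  271.43 ]
```

View pics/11.png

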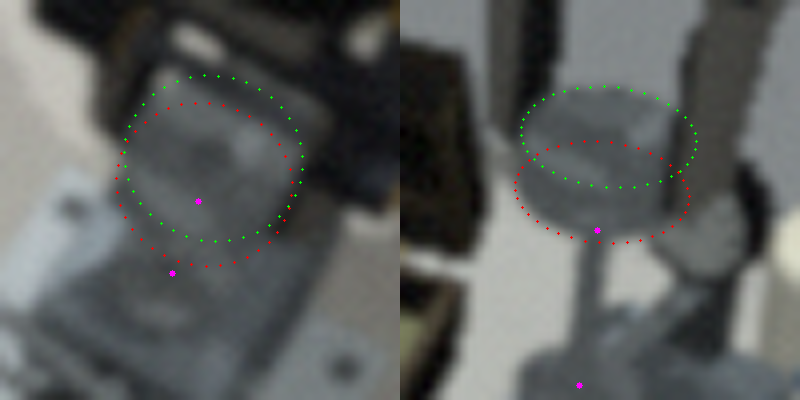

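Request:
{"name": "send_rows", "arguments": {"moves": [[0,0,0.02,0,0,0,0.4],[0,0,0.04,0,0,0,0.4],[0,0,0.06,0,0,0,0.4],[0,0,0.08,0,0,0,0.4],[0,0,0.08,0,0,0,0.4]]}}

```text
time: 39.4
tool_pos: [662.4, -161.9, 221.9]
orientation: [-3.135, 0.006, -0.144]
ft_force: [-0.1, 0.3, -2.0]
finger_gap: 50.3
gripper_force: 30.0
```

Request:
{"name": "send_rows", "arguments": {"moves": [[0,0,0.02,0,0,0,0.4],[0,0,0.04,0,0,0,0.4],[0,0,0.06,0,0,0,0.4],[0,0,0.08,0,0,0,0.4],[0,0,0.08,0,0,0,0.4]]}}

```text
time: 39.9
tool_pos: [662.3, -162.0, 201.9]
orientation: [-3.135, 0.006, -0.144]
ft_force: [1.1, 0.3, -2.3]
finger_gap: 50.1
gripper_force: 30.0
```

Request:
{"name": "send_rows", "arguments": {"moves": [[0,0,0.03,0,0,0,0.4],[0,0,0.06,0,0,0,0.4],[0,0,0.09,0,0,0,0.4],[0,0,0.115,0,0,0,0.4],[0,0,0.115,0,0,0,0.4]]}}

```text
time: 40.4
tool_pos: [662.1, -161.7, 172.8]
orientation: [-3.135, 0.006, -0.144]
ft_force: [-0.4, 0.4, -1.7]
finger_gap: 50.1
gripper_force: 30.0
```

Request:
{"name": "send_rows", "arguments": {"moves": [[0,0,0.008,0,0,0,0.4],[0,0,0.016,0,0,0,0.4],[0,0,0.016,0,0,0,0.4]]}}

```text
time: 40.7
tool_pos: [662.7, -162.0, 170.1]
orientation: [-3.135, 0.004, -0.144]
ft_force: [0.0, -0.3, -2.6]
finger_gap: 50.4
gripper_force: 30.0
```

Request:
{"name": "send_rows", "arguments": {"moves": [[0,0,0.006,0,0,0,0.4],[0,0,0.01,0,0,0,0.4],[0,0,0.01,0,0,0,0.4]]}}

```text
time: 41.0
tool_pos: [662.8, -162.0, 168.1]
orientation: [-3.135, 0.004, -0.144]
ft_force: [-0.8, -0.1, -0.2]
finger_gap: 50.2
gripper_force: 30.0
```

Request:
{"name": "send_rows", "arguments": {"moves": [[0,0,0,0,0,0,0.75],[0,0,0,0,0,0,0.75],[0,0,0,0,0,0,0.75],[0,0,0,0,0,0,0.75],[0,0,-0.05,0,0,0,0.75],[0,0,-0.15,0,0,0,0.75],[0,0,-0.35,0,0,0,0.75],[0,0,-0.4,0,0,0,0.75],[0,0,-0.4,0,0,0,0.75]]}}

```text
time: 41.9
tool_pos: [664.2, -163.8, 271.1]
orientation: [-3.135, -0.001, -0.144]
ft_force: [-0.4, 0.2, -0.7]
finger_gap: 69.2
gripper_force: 0.0
```

Request:
{"name": "send_rows", "arguments": {"moves": [[-0.19,0.19,0,0,0,0,1],[-0.38,0.38,0,0,0,0,1],[-0.5,0.55,0,0,0,0,1],[-0.5,0.55,0,0,0,0,1],[-0.5,0.55,0,0,0,0,1]]}}

```text
time: 42.4
tool_pos: [514.3, -284.8, 266.9]
orientation: [-3.134, 0.006, -0.154]
ft_force: [0.8, -0.1, 0.4]
finger_gap: 92.1
gripper_force: 0.0
```

Run:
```python
from h import *
T=tilt(0,TY+np.pi/2)
go(((501.4,-396.2,100),T))
a=eyes.capture("top");b=eyes.capture("scene");cv2.imwrite("pics/a.png",a[:,:,::-1]);cv2.imwrite("pics/b.png",b[:,:,::-1])
for n,im in(("top",a),("scene",b)):
    d=cv2.cvtColor(cv2.GaussianBlur(im,(3,3),0),cv2.COLOR_RGB2LAB).astype(int)
    for c in((501.4,-396.2,10),):
        u,v=np.round(proj(n,c)).astype(int); w=d[v-40:v+40,u-40:u+40]
        m=((w[:,:,2]<=128)&(w[:,:,0]>110)&(abs(w[:,:,1]-126)<6)).astype(np.uint8)
        k,l,st,ce=cv2.connectedComponentsWithStats(m)
        for i in range(1,k):
            if st[i,4]>100: print(n,st[i],onz(n,(u-40+st[i,0]+(st[i,2]-1)/2,v-40+st[i,1]+(st[i,3]-1)/2),10))
    g=cv2.cvtColor(im,cv2.COLOR_RGB2GRAY)
    # spool on spindle: vertical line profile through the axis
    print([(z,int(g[tuple(np.round(proj(n,tw(-26,0,z))).astype(int)[::-1])])) for z in range(175,225,4)])
```

```text
t 42.4 tcp [ 514.274 -284.792  266.924] rpy [-3.134  0.006 -0.154] F [ 0.762 -0.14   0.352] gap 92.13663601034543
-> [ 501.4 -396.2  100. ] row [ 0.021  0.453  0.664 -0.005 -0.001 -0.755] rows>= 10.5
top [ 31  31  20  19 295] [ 501.822 -397.252   10.   ]
[(175, 83), (179, 84), (183, 83), (187, 83), (191, 84), (195, 84), (199, 81), (203, 81), (207, 80), (211, 80), (215, 81), (219, 79), (223, 80)]
scene [ 28  28  25  24 430] [ 501.619 -396.445   10.   ]
[(175, 71), (179, 69), (183, 72), (187, 83), (191, 98), (195, 128), (199, 88), (203, 90), (207, 171), (211, 193), (215, 198), (219, 197), (223, 196)]
```

Request:
{"name": "send_rows", "arguments": {"moves": [[0.021,0.453,0.1,0,0,-0.755,1],[0.021,0.453,0.2,0,0,-0.755,1],[0.021,0.453,0.3,0,0,-0.755,1],[0.021,0.453,0.4,0,0,-0.755,1],[0.021,0.453,0.5,0,0,-0.755,1],[0.021,0.453,0.6,0,0,-0.755,1],[0.021,0.453,0.664,0,0,-0.755,1],[0.021,0.453,0.664,0,0,-0.755,1],[0.021,0.453,0.664,0,0,-0.755,1],[0.021,0.453,0.664,0,0,-0.755,1],[0.021,0.453,0.664,0,0,-0.755,1],[0.021,0.453,0.664,0,0,-0.755,1],[0.021,0.453,0.664,0,0,-0.755,1]]}}

```text
time: 43.8
tool_pos: [508.7, -391.2, 99.5]
orientation: [-3.137, -0.008, 1.437]
ft_force: [0.1, -0.9, 0.1]
finger_gap: 92.3
gripper_force: 0.0
```

Run:
```python
from h import *
go(((501.6,-396.7,-20.5),tilt(0,TY+np.pi/2)))
b=eyes.capture("scene"); d=cv2.cvtColor(cv2.GaussianBlur(b,(3,3),0),cv2.COLOR_RGB2LAB).astype(int)
for x0,x1,y0,y1 in((375,415,275,315),):
    w=d[y0:y1,x0:x1]; m=((w[:,:,2]<=128)&(w[:,:,0]>110)); ys,xs=np.where(m); print(len(xs),xs.min()+x0,xs.max()+x0,ys.min()+y0,ys.max()+y0)
print(observe()["joint_pos"])
```

```text
t 43.8 tcp [ 508.743 -391.154   99.537] rpy [-3.137 -0.008  1.437] F [ 0.1   -0.92   0.059] gap 92.30689580321065
-> [ 501.6 -396.7  -20.5] row [-0.029 -0.023  0.48  -0.002 -0.004  0.004] rows>= 2.4
307 385 407 282 306
[ 0.2    0.602  0.57   1.716 -0.39   0.947  0.791]
```

Request:
{"name": "send_rows", "arguments": {"moves": [[-0.029,-0.023,0.05,0,0,0.004,1],[-0.029,-0.023,0.17,0,0,0.004,1],[-0.029,-0.023,0.29,0,0,0.004,1],[-0.029,-0.023,0.41,0,0,0.004,1],[-0.029,-0.023,0.48,0,0,0.004,1],[-0.029,-0.023,0.48,0,0,0.004,1]]}}

```text
time: 44.45
tool_pos: [498.6, -396.8, -22.6]
orientation: [-3.132, -0.009, 1.428]
ft_force: [-0.4, -0.2, 0.3]
finger_gap: 92.0
gripper_force: 0.0
```

Request:
{"name": "send_rows", "arguments": {"moves": [[0,0,0,0,0,0,0.5],[0,0,0,0,0,0,0.5],[0,0,0,0,0,0,0.5],[0,0,0,0,0,0,0.5],[0,0,0,0,0,0,0.5],[0,0,0,0,0,0,0.5],[0,0,0,0,0,0,0.5],[0,0,0,0,0,0,0.5]], "squeeze": 8}}

```text
time: 45.25
tool_pos: [500.6, -398.1, -19.0]
orientation: [-3.137, -0.007, 1.429]
ft_force: [-2.7, 1.7, 5.7]
finger_gap: 50.7
gripper_force: 8.0
```

Request:
{"name": "send_rows", "arguments": {"moves": [[0,0,-0.004,0,0,0,1],[0,0,-0.004,0,0,0,1],[0,0,-0.004,0,0,0,1],[0,0,-0.004,0,0,0,1],[0,0,-0.004,0,0,0.1,1],[0,0,-0.004,0,0,0.2,1],[0,0,-0.004,0,0,0.3,1],[0,0,-0.004,0,0,0.4,1],[0,0,-0.004,0,0,0.5,1],[0,0,-0.004,0,0,0.6,1],[0,0,-0.004,0,0,0.7,1],[0,0,-0.004,0,0,0.75,1],[0,0,-0.004,0,0,0.75,1],[0,0,-0.004,0,0,0.75,1],[0,0,-0.004,0,0,0.75,1],[0,0,-0.004,0,0,0.75,1]]}}

```text
time: 46.85
tool_pos: [500.9, -397.8, -18.9]
orientation: [-3.135, 0.005, -0.142]
ft_force: [0.5, 0.4, -0.2]
finger_gap: 92.1
gripper_force: 0.0
```

Run:
```python
from h import *
go(((501.6,-396.7,-20),tilt(0)))
```

```text
t 46.9 tcp [ 500.944 -397.761  -18.865] rpy [-3.135  0.005 -0.142] F [ 0.506  0.386 -0.206] gap 92.08577543347633
-> [ 501.6 -396.7  -20. ] row [ 0.002 -0.005  0.005 -0.003  0.002  0.001] rows>= 0.1
```

Request:
{"name": "send_rows", "arguments": {"moves": [[0,0,0,0,0,0,0.4],[0,0,0,0,0,0,0.4],[0,0,0,0,0,0,0.4],[0,0,0,0,0,0,0.4],[0,0,0,0,0,0,0.4],[0,0,0,0,0,0,0.4],[0,0,0,0,0,0,0.4],[0,0,0,0,0,0,0.4]], "squeeze": 30}}

```text
time: 47.65
tool_pos: [500.9, -397.6, -18.5]
orientation: [-3.134, 0.004, -0.142]
ft_force: [0.3, 2.1, 2.2]
finger_gap: 51.0
gripper_force: 30.0
```

Request:
{"name": "send_rows", "arguments": {"moves": [[0,0,-0.03,0,0,0,0.4],[0,0,-0.1,0,0,0,0.4],[0,0,-0.3,0,0,0,0.4],[0,0,-0.5,0,0,0,0.4],[0,0,-0.7,0,0,0,0.4],[0,0,-0.9,0,0,0,0.4],[0,0,-1,0,0,0,0.4],[0,0,-1,0,0,0,0.4]]}}

```text
time: 48.45
tool_pos: [502.6, -402.3, 236.9]
orientation: [-3.139, -0.003, -0.143]
ft_force: [-0.2, 0.1, -4.0]
finger_gap: 51.6
gripper_force: 30.0
```

Run:
```python
from h import *
go(((600,-290,246),tilt(0)),(tw(0,0,246),tilt(0)))
```

```text
t 48.5 tcp [ 502.563 -402.333  236.915] rpy [-3.139 -0.003 -0.143] F [-0.185  0.068 -3.991] gap 51.63034944758558
-> [ 600 -290  246] row [ 0.322 -0.5   -0.034 -0.001 -0.002 -0.   ] rows>= 3.0
-> [ 662.5 -162.   246. ] row [ 0.496 -1.043 -0.032 -0.001 -0.002 -0.   ] rows>= 5.8
```

Request:
{"name": "send_rows", "arguments": {"moves": [[0,0,-0.06,0,0,0,0.4],[0.1,-0.15,-0.07,0,0,0,0.4],[0.2,-0.3,-0.07,0,0,0,0.4],[0.3,-0.5,-0.07,0,0,0,0.4],[0.3,-0.6,-0.07,0,0,0,0.4],[0.3,-0.6,-0.07,0,0,0,0.4],[0.3,-0.6,-0.07,0,0,0,0.4]]}}

```text
time: 49.15
tool_pos: [596.8, -261.2, 248.7]
orientation: [-3.135, 0.007, -0.141]
ft_force: [0.0, -0.3, -2.8]
finger_gap: 51.2
gripper_force: 30.0
```

Run:
```python
from h import *
go((tw(0,0,246),tilt(0)))
```

```text
t 49.1 tcp [ 596.783 -261.176  248.675] rpy [-3.135  0.007 -0.141] F [ 0.016 -0.3   -2.811] gap 51.226419476167536
-> [ 662.5 -162.   246. ] row [ 0.205 -0.43   0.012 -0.003  0.003  0.001] rows>= 2.4
```

Request:
{"name": "send_rows", "arguments": {"moves": [[0.07,-0.14,0,0,0,0,0.4],[0.14,-0.28,0,0,0,0,0.4],[0.205,-0.43,0,0,0,0,0.4],[0.205,-0.43,0.0,0,0,0,0.4],[0.205,-0.43,0.0,0,0,0,0.4],[0.205,-0.43,0.0,0,0,0,0.4],[0.205,-0.43,0.0,0,0,0,0.4]]}}

```text
time: 49.85
tool_pos: [662.0, -165.4, 250.4]
orientation: [-3.135, 0.004, -0.146]
ft_force: [0.0, -0.4, -2.7]
finger_gap: 51.1
gripper_force: 30.0
```

Run:
```python
from h import *
go((tw(0,0,220),tilt(0)))
b=eyes.capture("scene");cv2.imwrite("pics/b.png",b[:,:,::-1])
p=observe()["tool_pos"]; c=p+[0,0,28.5]
# left / right silhouette of the spool in hand vs expected, in the scene view
g=cv2.cvtColor(b,cv2.COLOR_RGB2GRAY)
u,v=np.round(proj("scene",c)).astype(int); print(proj("scene",c),proj("scene",tw(0,0,247)))
for k in(-2,2,6,10,12): print(v+k,u-16,g[v+k,u-16:u+17])
```

```text
t 49.9 tcp [ 662.026 -165.42   250.435] rpy [-3.135  0.004 -0.146] F [ 0.045 -0.414 -2.707] gap 51.05974666782813
-> [ 662.5 -162.   220. ] row [ 0.    -0.013  0.122 -0.003  0.002 -0.001] rows>= 0.6
[345.631 136.822] [343.221 147.305]
135 330 [128 130 134 130 109  81  81  93 102 100  95  89  82  79  79  77  80  81
  79  86  88  87  86  87  72  44  52  65  67  69  65  64  70]
139 330 [102 104 107 106 103  88  79  77  76  77  82  86  89  95 100 100  94  85
  77  80  79  83  82  67  44  43  65  68  68  67  67  64  67]
143 330 [117 165 174 171 167 158 145 120  96  85  78  80  81  81  83  87  86  86
  81  80  81  77  74  64  54  60  74  75  83  89  71  41  19]
147 330 [167 182 183 182 181 179 175 176 175 175 177 166 146 121 136 159 164 155
 131  97  91  97 101 105  95  89 100 107 108 104 101  85  47]
149 330 [176 185 183 183 184 182 184 183 183 182 168 134  94  81 105 146 171 174
 169 145 102  91 100 107 109 107 109 110 109 101  86  71  40]
```

Request:
{"name": "send_rows", "arguments": {"moves": [[0,-0.013,0,0,0,0,0.4],[0,-0.013,0,0,0,0,0.4],[0,-0.013,0.03,0,0,0,0.4],[0,-0.013,0.06,0,0,0,0.4],[0,-0.013,0.09,0,0,0,0.4],[0,-0.013,0.11,0,0,0,0.4],[0,-0.013,0.11,0,0,0,0.4]]}}

```text
time: 50.6
tool_pos: [663.1, -159.1, 221.4]
orientation: [-3.135, 0.006, -0.142]
ft_force: [0.5, -0.9, -2.5]
finger_gap: 50.9
gripper_force: 30.0
```

Request:
{"name": "send_rows", "arguments": {"moves": [[0,0,0.025,0,0,0,0.4],[0,0,0.05,0,0,0,0.4],[0,0,0.075,0,0,0,0.4],[0,0,0.11,0,0,0,0.4],[0,0,0.11,0,0,0,0.4]]}}

```text
time: 51.1
tool_pos: [662.7, -158.8, 193.5]
orientation: [-3.135, 0.007, -0.142]
ft_force: [0.1, -0.0, -2.2]
finger_gap: 51.2
gripper_force: 30.0
```

Request:
{"name": "send_rows", "arguments": {"moves": [[0,0.006,0,0,0,0,0.4],[0,0.012,0,0,0,0,0.4],[0,0.012,0,0,0,0,0.4],[0,0.012,0.01,0,0,0,0.4],[0,0.012,0.016,0,0,0,0.4],[0,0.012,0.016,0,0,0,0.4]]}}

```text
time: 51.7
tool_pos: [662.9, -162.1, 190.8]
orientation: [-3.135, 0.005, -0.142]
ft_force: [0.1, 1.0, -2.9]
finger_gap: 51.3
gripper_force: 30.0
```

Request:
{"name": "send_rows", "arguments": {"moves": [[0,0,0.008,0,0,0,0.4],[0,0,0.008,0,0,0,0.4]]}}

```text
time: 51.9
tool_pos: [663.0, -162.2, 189.0]
orientation: [-3.135, 0.004, -0.142]
ft_force: [-0.8, -0.3, -2.9]
finger_gap: 50.9
gripper_force: 30.0
```

Request:
{"name": "send_rows", "arguments": {"moves": [[0,0,0.006,0,0,0,0.4],[0,0,0.006,0,0,0,0.4]]}}

```text
time: 52.1
tool_pos: [663.2, -162.2, 188.7]
orientation: [-3.134, 0.004, -0.142]
ft_force: [-1.3, 0.5, 3.8]
finger_gap: 51.4
gripper_force: 30.0
```

Request:
{"name": "send_rows", "arguments": {"moves": [[0,0,0.004,0,0,0,0.4],[0,0,0.004,0,0,0,0.4]]}}

```text
time: 52.3
tool_pos: [663.3, -162.3, 188.4]
orientation: [-3.134, 0.003, -0.142]
ft_force: [-2.8, 2.8, 8.0]
finger_gap: 51.1
gripper_force: 30.0
```

Request:
{"name": "send_rows", "arguments": {"moves": [[0,0,0,0,0,0,0.75],[0,0,0,0,0,0,0.75],[0,0,0,0,0,0,0.75],[0,0,0,0,0,0,0.75],[0,0,-0.05,0,0,0,0.75],[0,0,-0.15,0,0,0,0.75],[0,0,-0.35,0,0,0,0.75],[0,0,-0.4,0,0,0,0.75],[-0.2,-0.2,-0.4,0,0,0,0.6],[-0.4,-0.4,-0.4,0,0,0,0.6],[-0.6,-0.7,-0.4,0,0,0,0.6],[-0.6,-0.7,-0.4,0,0,0,0.6],[-0.6,-0.7,-0.4,0,0,0,0.6]]}}

```text
time: 53.6
tool_pos: [538.1, 34.9, 288.3]
orientation: [-3.133, 0.006, -0.139]
ft_force: [0.5, 1.5, 0.0]
finger_gap: 55.0
gripper_force: 0.0
```

Run:
```python
from h import *
T=tilt(0,TY+np.pi/2)
k=tw(-33,93.3,185)
go((k+[0,0,60],T),(k+[0,0,-35],T))
a=eyes.capture("top");b=eyes.capture("scene");cv2.imwrite("pics/a.png",a[:,:,::-1]);cv2.imwrite("pics/b.png",b[:,:,::-1])
g=cv2.cvtColor(b,cv2.COLOR_RGB2GRAY).astype(int)
print("expected stack rows: top",proj("scene",tw(0,0,227.5)),"bottom",proj("scene",tw(0,0,187.5)))
# column profile through front of stack, and silhouette width per row
print([int(g[v,341]) for v in range(140,185)])
for v in range(148,182,3): print(v,g[v,322:362:2])
# third spool search in both views
for n,im in(("top",a),("scene",b)):
    d=cv2.cvtColor(cv2.GaussianBlur(im,(3,3),0),cv2.COLOR_RGB2LAB).astype(int)
    m=((d[:,:,2]<=128)&(d[:,:,0]>110)&(abs(d[:,:,1]-126)<6)).astype(np.uint8)
    kk,l,st,ce=cv2.connectedComponentsWithStats(cv2.morphologyEx(m,cv2.MORPH_OPEN,np.ones((3,3),np.uint8)))
    for i in range(1,kk):
        X=onz(n,(st[i,0]+(st[i,2]-1)/2,st[i,1]+(st[i,3]-1)/2),10)
        if 150<st[i,4]<700 and 350<X[0]<1000 and -700<X[1]<500: print(n,st[i],X)
```

```text
t 53.6 tcp [538.067  34.879 288.34 ] rpy [-3.133  0.006 -0.139] F [0.483 1.493 0.016] gap 55.041436581594255
-> [643.133 -64.949 245.   ] row [ 0.473  0.339  0.168 -0.005 -0.001 -0.748] rows>= 10.5
-> [643.133 -64.949 150.   ] row [ 0.475  0.342  0.548 -0.005 -0.001 -0.748] rows>= 10.5
expected stack rows: top [342.455 153.76 ] bottom [340.936 166.549]
[118, 100, 96, 108, 127, 153, 163, 168, 166, 145, 130, 121, 115, 108, 110, 134, 164, 178, 184, 169, 131, 87, 75, 101, 121, 97, 90, 102, 86, 76, 95, 116, 92, 76, 75, 78, 83, 89, 77, 63, 71, 95, 127, 136, 124]
148 [ 12  21  20  60 163 173 172 174 174 175 142 137 172 151 108 121 109 117
 120 101]
151 [155 110 103 140 174 172 181 183 182 163  94 114 180 182 178 142 107 120
 116  99]
154 [ 28  57  92 164 173 165 180 182 176 141  94  87 152 181 183 180 109  56
  43  48]
157 [ 42  55  58 162 170 151 124 171 182 180 176 180 181 181 180 153 134  58
  35  74]
160 [ 67  27  87 169 168 128 110  79  98 116 140 156 144 114  88  74  38  36
  35 103]
163 [ 28   7 118 174 168 112 116 104 128 103  89  83  85  80  83  91  69  50
  58  91]
166 [  5  81 169 171 157 123  89  95 112  98  98  99  84  87  80  83 107 135
 147 149]
169 [ 77 162 169 173 157 112 118 102  83  74  75  74  78  84  89 110 144 144
 143 150]
172 [157 173 168 146 135 133 107  67  79  94  95  81  78  83  98  97 102 143
 157 137]
175 [174 160 157 148 128 115  68  79  87  76  82  68  69  86  98  97  96 101
 109  73]
178 [135 165 129 108 133 129 100  62  72  77  73  67  68  83  97  95  91  71
  65  62]
181 [164 104 146 147  93  80 110 128 119 103  97  88  90 115 105  84  67  65
  66  64]
scene [332 147  25  15 280] [937.331 -62.496  10.   ]
scene [317 162  29  34 244] [805.647 -80.234  10.   ]
scene [123 167  28  19 325] [514.752 429.115  10.   ]
scene [441 293  37  34 431] [ 534.118 -539.713   10.   ]
```

Request:
{"name": "send_rows", "arguments": {"moves": [[0.1,0.08,0,0,0,-0.748,0.6],[0.2,0.16,0,0,0,-0.748,0.6],[0.3,0.24,0.05,0,0,-0.748,0.6],[0.4,0.3,0.1,0,0,-0.748,0.6],[0.473,0.339,0.16,0,0,-0.748,0.6],[0.473,0.339,0.16,0,0,-0.748,0.6],[0.473,0.339,0.16,0,0,-0.748,0.6],[0.473,0.339,0.16,0,0,-0.748,0.6],[0.473,0.339,0.16,0,0,-0.748,0.6],[0.473,0.339,0.16,0,0,-0.748,0.6],[0.473,0.339,0.16,0,0,-0.748,0.6],[0.473,0.339,0.16,0,0,-0.748,0.6],[0.473,0.339,0.16,0,0,-0.748,0.6],[0.473,0.339,0.16,0,0,-0.748,0.6]]}}

```text
time: 55.1
tool_pos: [644.6, -69.5, 247.4]
orientation: [-3.137, -0.006, 1.422]
ft_force: [-0.0, -0.0, 0.4]
finger_gap: 55.2
gripper_force: 0.0
```

Run:
```python
from h import *
go((tw(-33,93.3,148),tilt(0,TY+np.pi/2)))
```

```text
t 55.1 tcp [644.619 -69.528 247.449] rpy [-3.137 -0.006  1.422] F [-0.01  -0.002  0.37 ] gap 55.18566530648895
-> [643.133 -64.949 148.   ] row [ 0.015 -0.007  0.398 -0.002 -0.003 -0.003] rows>= 2.0
```

Request:
{"name": "send_rows", "arguments": {"moves": [[0.008,-0.006,0.1,0,0,0,0.6],[0.008,-0.006,0.2,0,0,0,0.6],[0.008,-0.006,0.3,0,0,0,0.6],[0.008,-0.006,0.395,0,0,0,0.6],[0.008,-0.006,0.395,0,0,0,0.6],[0.008,-0.006,0.395,0,0,0,0],[0.008,-0.006,0.395,0,0,0,0],[0.008,-0.006,0.395,0,0,0,0],[0.008,-0.006,0.395,0,0,0,0],[0.008,-0.006,0.395,0,0,0,0],[0.008,-0.006,0.395,0,0,0,0],[0.008,-0.006,0.395,0,0,0,0]], "squeeze": 20}}

```text
time: 56.3
tool_pos: [642.9, -65.6, 149.0]
orientation: [-3.137, -0.007, 1.425]
ft_force: [-2.5, 1.8, 2.8]
finger_gap: 18.2
gripper_force: 20.0
```

Run:
```python
from h import *
go()
```

```text
t 56.3 tcp [642.923 -65.611 148.979] rpy [-3.137 -0.007  1.425] F [-2.474  1.788  2.771] gap 18.245169304940507
```

Gripped; lead the knob down its arc, gently.

Request:
{"name": "send_rows", "arguments": {"moves": [[0.009,0,0.021,0,0,0,0],[0.017,0,0.043,0,0,0,0],[0.024,0,0.065,0,0,0,0],[0.03,0,0.088,0,0,0,0],[0.036,0,0.11,0,0,0,0],[0.04,0,0.133,0,0,0,0],[0.043,0,0.156,0,0,0,0],[0.045,0,0.179,0,0,0,0],[0.047,0,0.202,0,0,0,0],[0.047,0,0.226,0,0,0,0],[0.046,0,0.25,0,0,0,0],[0.044,0,0.272,0,0,0,0],[0.042,0,0.295,0,0,0,0],[0.038,0,0.318,0,0,0,0],[0.034,0,0.34,0,0,0,0],[0.028,0,0.363,0,0,0,0],[0.022,0,0.385,0,0,0,0],[0.014,0,0.407,0,0,0,0],[0.005,0,0.43,0,0,0,0],[0.0,0,0.442,0,0,0,0]]}}

```text
time: 58.3
tool_pos: [642.9, -65.2, 37.7]
orientation: [-3.138, -0.007, 1.424]
ft_force: [-0.5, -1.2, 4.1]
finger_gap: 18.4
gripper_force: 20.0
```

Request:
{"name": "send_rows", "arguments": {"moves": [[0,0,0.006,0,0,0,0],[-0.004,0,0.012,0,0,0,0],[-0.004,0,0.018,0,0,0,0],[-0.004,0,0.018,0,0,0,0]]}}

```text
time: 58.7
tool_pos: [643.1, -65.8, 35.7]
orientation: [-3.138, -0.008, 1.425]
ft_force: [-5.4, 0.5, 16.4]
finger_gap: 18.3
gripper_force: 20.0
```

Run:
```python
from h import *
go()
```

```text
t 58.7 tcp [643.122 -65.799  35.652] rpy [-3.138 -0.008  1.425] F [-5.393  0.491 16.402] gap 18.28266755337767
```

Request:
{"name": "send_rows", "arguments": {"moves": [[0,0,-0.01,0,0,0,0.6],[0,0,-0.01,0,0,0,0.6],[0,0,-0.01,0,0,0,0.6],[0,0,-0.01,0,0,0,0.6],[0,0,-0.01,0,0,0,0.6],[0,0,-0.01,0,0,0,0.6],[0,0,-0.1,0,0,0,0.6],[0,0,-0.3,0,0,0,0.6],[0,0,-0.5,0,0,0,0.6],[0,0,-0.7,0,0,0,0.6],[0,0,-0.9,0,0,0,0.6],[0.2,-0.3,-0.95,0,0,0,0.6],[0.4,-0.6,-0.95,0,0,0,0.6],[0.6,-0.7,-0.95,0,0,0,0.6],[0.7,-0.8,-0.95,0,0,0,0.6],[0.7,-0.8,-0.95,0,0,0,0.6],[0.7,-0.8,-0.95,0,0,0,0.6]]}}

```text
time: 60.4
tool_pos: [467.9, 138.9, 273.1]
orientation: [-3.136, -0.009, 1.431]
ft_force: [0.1, 0.2, 0.1]
finger_gap: 55.3
gripper_force: 0.0
```

Run:
```python
from h import *
go()
b=eyes.capture("scene");a=eyes.capture("top")
b0=cv2.imread("pics/scene0.png")[:,:,::-1];a0=cv2.imread("pics/top0.png")[:,:,::-1]
for n,im,im0 in(("scene",b,b0),("top",a,a0)):
    g=cv2.cvtColor(im,cv2.COLOR_RGB2GRAY).astype(int); g0=cv2.cvtColor(np.ascontiguousarray(im0),cv2.COLOR_RGB2GRAY).astype(int)
    for th in(-.42,-.36,-.3):
        q=proj(n,tw(-33,-30+135*np.cos(th),130+135*np.sin(th))); u,v=np.round(q).astype(int)
        print(n,"knob",th,q,g[v-1:v+2,u-1:u+2].mean().round())
    w=g[180:200,292:312] if n=="scene" else g[176:196,291:311]
    ys,xs=np.where(w<65); o=(292,180) if n=="scene" else (291,176); print("dark centroid",xs.mean()+o[0],ys.mean()+o[1],len(xs))
    q=proj(n,(628,237,33)); u,v=np.round(q).astype(int); print("beaker diff from start",abs(g-g0)[v-18:v+18,u-12:u+12].mean())
g=cv2.cvtColor(b,cv2.COLOR_RGB2GRAY).astype(int)
for z in(227.5,216): print("stack top px if seat at",z-40,proj("scene",tw(0,0,z)))
print([int(g[v,341]) for v in range(140,185)])
print("bar",[int(g[tuple(np.round(proj("scene",tw(x,0,50))).astype(int)[::-1])]) for x in range(-130,-60,4)])
```

```text
t 60.4 tcp [467.899 138.892 273.12 ] rpy [-3.136 -0.009  1.431] F [0.065 0.222 0.141] gap 55.28407930778216
scene knob -0.42 [301.634 191.362] 53.0
scene knob -0.36 [300.825 188.819] 58.0
scene knob -0.3 [300.148 186.283] 167.0
dark centroid 304.01408450704224 183.69014084507043 71
beaker diff from start 6.80787037037037
top knob -0.42 [301.918 187.576] 55.0
top knob -0.36 [301.082 186.078] 41.0
top knob -0.3 [300.381 184.626] 77.0
dark centroid 301.38461538461536 186.46153846153845 13
beaker diff from start 76.55671296296296
stack top px if seat at 187.5 [342.455 153.76 ]
stack top px if seat at 176 [342.011 157.497]
[117, 98, 96, 106, 129, 152, 164, 163, 166, 168, 168, 158, 145, 124, 114, 106, 94, 99, 107, 141, 173, 181, 184, 165, 112, 78, 74, 96, 118, 104, 104, 88, 83, 78, 82, 84, 87, 85, 77, 66, 63, 75, 105, 132, 125]
bar [36, 37, 36, 41, 67, 71, 74, 73, 73, 75, 75, 72, 72, 73, 73, 72, 68, 66]
```

Run:
```python
from h import *
b=eyes.capture("scene");a=eyes.capture("top")
for n,im,(u,v) in(("scene",b,(301,190)),("top",a,(301,186))):
    t=cv2.imread(f"pics/{n}0.png")[v-6:v+7,u-6:u+7,::-1]
    r=cv2.matchTemplate(im[v-14:v+15,u-14:u+15],np.ascontiguousarray(t),cv2.TM_CCOEFF_NORMED); print(n,cv2.minMaxLoc(r)[1::2],"(8,8) = unmoved")
q=proj("scene",(628,237,33)).astype(int)
t=np.ascontiguousarray(cv2.imread("pics/scene0.png")[q[1]-18:q[1]+18,q[0]-13:q[0]+13,::-1])
print("beaker",cv2.minMaxLoc(cv2.matchTemplate(b[q[1]-26:q[1]+26,q[0]-21:q[0]+21],t,cv2.TM_CCOEFF_NORMED))[1::2])
```

```text
scene (0.9510452151298523, (9, 9)) (8,8) = unmoved
top (0.96892911195755, (8, 9)) (8,8) = unmoved
beaker (0.9287474751472473, (8, 8))
```

```bash
python3 -c "
from station import robot; print(robot.hand_in())"
```

```text
the job is handed in; nothing more can be done
None
```

The job is handed in at about 60 s of the 208 s: lever raised, bar tipped and slid home (front end at about x −115 mm), both spools I could find seated on the spindle, lever back down to its stop with the stack lowered about 11 mm, and the beaker unmoved; one wrist joint read 0.148 rad (limit 0.15) and another −1.291 rad (limit −1.29) for a moment during the tip, and I don't know whether that counts as passing the range.

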